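# Brace and open the jar of mosaic mortar

## Robot

A 7-joint arm with a two-finger parallel gripper is mounted at the origin on the work surface. World frame = base frame: x ahead of the robot, y to its left, z up, the work surface at z = 0. Lengths are in m, angles in rad, forces in N, time in s.
With the tool pointing down it reaches from about 0.35 to 0.9 m from the base axis. Payload 7.2 kg.
Tool frame: the origin (TCP) lies midway between the tips of the shut fingers; the grasp point (between the pads) lies 19 mm behind it; z points along the fingers, y is the direction in which the jaws open and shut (so a half turn about z gives the same grasp; the last joint's range is limited). The gripper opens to 85 mm and grips with 20 to 120 N. Pads are 22 mm wide; open, the fingers measure 114 mm over their backs; the gripper's body (76 mm by 85 mm) begins 54 mm behind the grasp point. The pads swing forward as they close: fully open they stand 13 mm farther back than shut.
Start: joints at [-1.21, 0.411, -0.013, 1.596, 0.006, 1.134, -0.082], TCP at [0.26, 0.568, 0.231] pointing down, gripper open.
Joint ranges: [-2.95, 2.95], [-0.29, 1.99], [-1.47, 1.44], [0.14, 2.54], [-1.03, 4.17], [0.13, 1.85], [-2.86, 2.86]. Speed limits (rad/s): [2.39, 2.39, 3.01, 3.01, 3.14, 3.14, 3.14].

## Interface

Orientations are given as [roll, pitch, yaw] about the fixed x, y, z axes, in that order (R = Rz(yaw) Ry(pitch) Rx(roll)).
In Python, from cell import read_state, snapshot, hand_in gives the robot as it stands.
- The arm moves only by the shell command python3 -m crank 'ROWS' [FORCE]. ROWS is JSON, a list of rows, each a list of 3 entries, a list of its own where there are three numbers: the turn, a rotation vector about the tool's x, y, z in rad, then the shift along the tool's x, y, z in cm, then the finger opening in cm, from 0 to 8.54. In form: [[[ax, ay, az], [dx, dy, dz], fingers], ...]. A call has 1 to 10 rows; each row shifts and turns the pose as measured when the row begins, along the tool's axes as they then stand; what a row does not reach is not made up. A row lasts 1/10 s, in which the tool goes at most 50 mm and 8.59 degrees, less where a joint would pass 70% of its speed; a pose out of reach is approached as far as the arm can. A call is refused whole if a number of a shift passes 5 or a number of a turn 0.15, either way. A call with a gripper value outside its range is refused whole. The fingers move at their own pace and stop on an object; FORCE is the grip in N (left out, the last holds). Time passes only in rows, so rows that do not move let the fingers close. It gives the time, the measured TCP pose, the force and the opening at its end, in the units of the state.
- read_state(): the state, without advancing time (a new reading comes with each control period).
- snapshot(name): name is "side" or "top"; returns a dict with "color" (480x640x3 uint8, red, green, blue), "depth" (480x640 float32, m along the optical axis (not along the pixel's ray), 0 where there is no reading), "fx", "fy", "cx", "cy" (pixels), "eye" and "rotation" of the camera in the world. Camera axes: x right, y up, looking along -z (the intrinsics and any distortion apply to the point x, -y, -z); pixel columns grow to the right and rows downward; lengths in m; the calibration is good to about 2 mm. A picture is of the moment at which its call begins.
- hand_in(): hands the job in, once; it reports no verdict.
The state is a dict: "t": time; "joints": joint angles; "qd": joint speeds; "tau": joint torques, N m; "ee_pos": TCP position; "orientation": TCP orientation; "contact_force": force on the tool from outside, world axes, zero at the start; "wrist_torque": the same for the moment, N m; "finger_gap": finger opening in m.
Only numpy, scipy, OpenCV 4.12 (cv2) and the standard library are available. Lean on these libraries where they do the work, as an engineer would, in place of code of your own. Each camera call takes 0.05 s, during which the arm holds its last target.

## Task

Hang the forked brace by its eye on the stand's post, lying flat on the board with its fork straddling the square jar, so that the jar cannot turn. Then unscrew the jar's tight cap anticlockwise, stop turning as soon as the thread lets go, lift the cap straight up and finish with it still held in the gripper, level and just above the open jar (a couple of centimetres clear of the mouth). The jar stays standing in its pocket, the brace stays hung, and the other things on the table are left alone.

Things in the scene. Friction and masses are not known exactly. Their poses are not given: they have to be found in the camera images.
- stand: fixed plywood board 270 x 140 mm, 18 mm thick, with a round pocket 92 mm wide and 8 mm deep (its floor is 10 mm above the table) and an upright post. Origin: centre of the underside, on the table. Its x axis runs along the length from the post to the pocket; z up.
- post (a point): foot of the steel post, on the board's top, at (-85, 0, 18) mm in the stand's frame. The post is 12 mm thick and 42 mm tall, its top 10 mm tapered to a point 4 mm thick; it points straight up.
- pocket (a point): centre of the round pocket, level with the board's top, at (75, 0, 18) mm in the stand's frame.
- jar: loose white square jar, 62 x 62 mm, standing in the pocket with its sides parallel to the board's within a few degrees, 52 mm tall to its flat shoulder; above it a neck of 40 mm diameter to 74 mm, hidden by the cap at first. 0.45 kg. Origin: centre of its underside; z up. Unbraced it turns with the cap.
- mouth (a point): centre of the jar's open mouth, at the top of its neck, 74 mm above the jar's underside.
- cap: loose round grey ribbed cap of the jar, 61 mm outer diameter, 24 mm tall, 40 g, hollow. Origin: centre of its lower rim, 2 mm above the jar's shoulder when on; z up. Its top is then 88 mm above the table. Three inner lugs sit under ledges on the neck: about 1 mm of up-and-down play, no rise as it turns; it cannot be lifted until the thread has let go, then it comes straight up.
- thread (a joint): how far the cap is unscrewed relative to the jar, rad: 0 shut tight, growing anticlockwise from above. Resists with 0.6 N m; lets go at 1.05 (60 degrees); from there to 1.75 the cap can be lifted; past 1.75 is too far. Stays where left, so regrasping works. The jar first turns up to about 0.2 rad until it bears on the brace, so the gripper turns that much more than this reading.
- brace: loose flat plate 8 mm thick lying on the table, 0.3 kg: an eye at its -x end, a fork open to +x, and an upright wooden grip block in the middle. Origin: centre of the underside below the grip block; x from eye to fork; z up. 214 mm long in all (x from -104 to +110 mm), 104 mm wide at the fork. Hung home its frame matches the stand's, 18 mm higher.
- brace_eye (a point): centre of the eye (hole 20 mm, boss 38 mm across and 10 mm tall) at the plate's underside, at (-85, 0, 0) mm in the brace's frame.
- brace_fork (a point): point on the plate's underside midway between the two fork arms that belongs over the pocket's centre, at (75, 0, 0) mm in the brace's frame. The slot between the arms is 68 mm wide from x = 35 mm to the open end at 110 mm; the cap and the jar pass through it from above.
- brace_grip (a point): point to grip the brace, at (0, 0, 40) mm in its frame: the wooden grip block is 26 mm long (x), 16 mm wide (y) and rises from 8 to 53 mm above the plate's underside. Grip it across its 16 mm (y); the brace nearly balances there.
- wash_bottle: bystander: white wash bottle with a red cap and a bent spout, 60 mm wide, 180 mm tall. Leave alone.
- flat_brush: bystander: brush lying on the table. Leave alone.
- tile_tray: bystander: open wooden tray 150 x 110 x 35 mm with loose mosaic tiles. Leave alone.
Things that resemble listed ones, but are neither listed nor needed, are in the scene too. There is more than one size of the cap; the job needs the largest.

How it is judged:
On the way, in this order (a step that is already met when the one before it is completed fails the run):
1. the brace hangs by its eye on the post, flat on the board, its fork astride the jar (horizontal distance between brace_eye and post below 0.007 m and horizontal distance between brace_fork and pocket below 0.012 m and z of brace in the frame of stand below 0.022 m and angle between brace's own z axis and vertical below 0.06 rad), for 0.2 s.
2. with the brace hung, the cap is unscrewed until the thread lets go (all of step 1 and value of joint thread above 1 rad), for 0.1 s.
At the end, for the whole second after the job is handed in: Brace seated: eye within 7 mm of post, fork within 12 mm of pocket centre, flat within 4 mm; jar in its pocket (10 mm, tilt under 0.08 rad); thread above 1.0 rad; cap held still by the fingers alone, level within 0.2 rad, rim 4 to 60 mm above the mouth and within 25 mm of its centre (all of step 2 and z of cap in the frame of mouth between 0.004 and 0.06 m and horizontal distance between cap and mouth below 0.025 m and angle between cap's own z axis and vertical below 0.2 rad and contact force between the fingers and cap above 1 N and contact force between cap and jar below 0.1 N and contact force between cap and brace below 0.1 N and linear speed of cap below 0.03 m/s and horizontal distance between jar and pocket below 0.01 m and z of jar in the frame of stand below 0.015 m and angle between jar's own z axis and vertical below 0.08 rad); the arm keeps its last pose, push and grip.
It fails at once if the cap is turned far past the point where the thread lets go (1.75 rad) (value of joint thread above 1.75 rad).
It fails at once if the jar is tipped or lifted out of its pocket (angle between jar's own z axis and vertical above 0.2 rad or z of jar in the frame of stand above 0.022 m).
It fails at once if a bystander is moved more than 20 mm (distance of any of wash_bottle, flat_brush, tile_tray from where it was at the start of the episode above 0.02 m).
It also fails if it takes over 58 s, if anything falls off the work surface, if the arm or the gripper's body presses on something with over 40 N, if the wrist force passes 120 N, or if a joint passes its speed limit or range.

## Working session

There is one attempt and no reset: what is moved stays moved. The work goes in short steps, Python scripts to look and compute and a shell command to move; the robot and the scene stay as the last step left them, time stands still between calls to the robot, and variables do not carry over. Pictures are saved under pics/ and viewed, and the job is handed in when it is done.

```bash
ls; mkdir -p pics
python3 - <<'E'
from cell import read_state, snapshot
import cv2,numpy as np
s=read_state();print(s)
for n in("top","side"):
    d=snapshot(n);cv2.imwrite(f"pics/{n}0.png",d["color"][:,:,::-1]);np.savez(f"{n}0.npz",**d)
    print(n,d["fx"],d["fy"],d["cx"],d["cy"],d["eye"],d["rotation"],d.keys())
E
```

```text
pics
{'t': 0.0, 'joints': array([-1.21018655,  0.41192707, -0.0127145 ,  1.59703393,  0.00558275,
        1.13428484, -0.08220038]), 'qd': array([ 0.00063299,  0.00012936,  0.00018974,  0.0012117 ,  0.00030535,
       -0.0004912 , -0.00098448]), 'tau': array([ 6.34270564e-04, -6.00638008e+01,  6.82187229e-01, -2.99399757e+01,
        1.38087000e-02,  1.06102924e-02,  1.72952161e-05]), 'ee_pos': array([0.25969627, 0.56795602, 0.23044025]), 'orientation': array([-3.13997777e+00,  9.78980752e-05,  2.71280213e+00]), 'contact_force': array([ 0.74000383,  0.47449008, -0.26259279]), 'wrist_torque': array([-0.01124657, -0.02526601, -0.017412  ]), 'finger_gap': 0.08521204535346102}
top 447.277582232516 447.277582232516 320.8752212550844 238.09488486955567 [0.24396619 0.01158794 1.3126131 ] [ 2.13588708e-01  8.00127716e-04 -1.58749221e+00] dict_keys(['color', 'depth', 'fx', 'fy', 'cx', 'cy', 'eye', 'rotation'])
side 526.7446490711762 526.7446490711762 329.32593292206803 246.32901827029644 [-0.12185242 -0.709004    0.77490422] [ 0.94662849  0.02402664 -0.73498545] dict_keys(['color', 'depth', 'fx', 'fy', 'cx', 'cy', 'eye', 'rotation'])
```

View pics/top0.png

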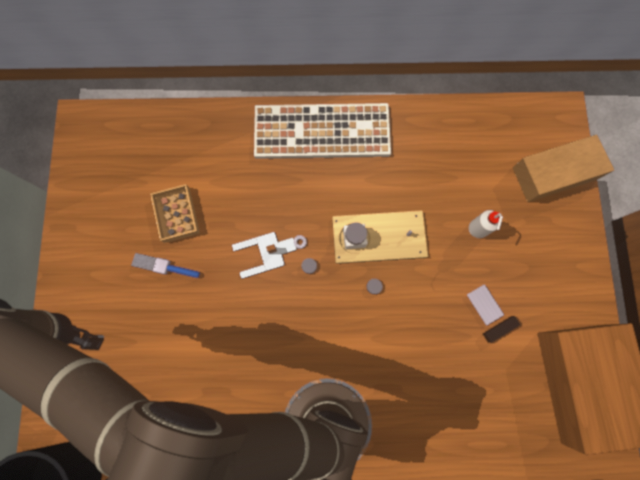

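View pics/side0.png

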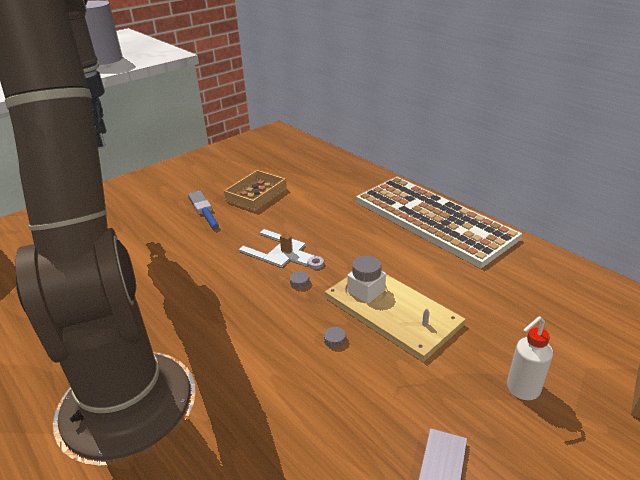

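The top image has +x up and +y to the left. Candidates:
- **Cap:** on the jar (356,237), loose small ones at (309,266) and (375,286).
- **Brace:** only one, with its grip near (270,249) and eye at (300,242).
- **Post:** (412,234) on the board.

I choose the cap on the square jar. Next is a close crop.

```bash
cat > h.py <<'E'
import numpy as np,cv2
from scipy.spatial.transform import Rotation as Ro
from cell import read_state, snapshot
def cam(d): return Ro.from_euler('xyz',np.array(d["rotation"])).as_matrix(),np.array(d["eye"])
def onplane(d,uv,z):
    R,e=cam(d);uv=np.atleast_2d(uv).astype(float)
    r=np.c_[(uv[:,0]-d["cx"])/d["fx"],-(uv[:,1]-d["cy"])/d["fy"],-np.ones(len(uv))]@R.T
    return e+r*((z-e[2])/r[:,2])[:,None]
def proj(d,P):
    R,e=cam(d);c=(np.atleast_2d(P)-e)@R
    return np.c_[d["cx"]-d["fx"]*c[:,0]/c[:,2],d["cy"]+d["fy"]*c[:,1]/c[:,2]]
def cloud(d):
    R,e=cam(d);v,u=np.mgrid[:480,:640];z=d["depth"]
    return np.stack([(u-d["cx"])/d["fx"]*z,-(v-d["cy"])/d["fy"]*z,-z],-1)@R.T+e
def crop(d,name,x0,y0,x1,y1,k):
    c=d["color"][y0:y1,x0:x1,::-1];cv2.imwrite("pics/"+name,cv2.resize(c,None,fx=k,fy=k,interpolation=cv2.INTER_NEAREST))
E
python3 - <<'E'
from h import *
t=dict(np.load("top0.npz"));s=dict(np.load("side0.npz"))
crop(t,"tc0.png",225,195,435,300,3.8); crop(s,"sc0.png",235,220,475,360,3.3)
print(proj(t,[0,0,0]),proj(s,[0,0,0]))
for d,px in((t,[(356,234),(268,246),(300,242),(340,255),(400,225),(200,330),(299,280)]),(s,[(367,264),(287,242),(316,262),(400,330),(300,220),(299,280)])):
    c=cloud(d)
    for u,v in px: print(u,v,c[v,u].round(4))
E
```

```text
[[326.94604057 425.72054108]] [[126.48043831 401.91874013]]
356 234 [ 0.5189 -0.0903  0.0916]
268 246 [0.4976 0.1608 0.0476]
300 242 [0.5174 0.0706 0.0018]
340 255 [ 0.4728 -0.0473  0.0191]
400 225 [ 0.5612 -0.2289  0.0158]
200 330 [ 0.2642  0.3609 -0.0037]
299 280 [0.4035 0.0743 0.0006]
367 264 [ 0.521  -0.0929  0.0872]
287 242 [0.4845 0.1402 0.0439]
316 262 [ 0.5198  0.0768 -0.0006]
400 330 [ 0.4797 -0.2281  0.0172]
300 220 [ 0.6118  0.2492 -0.0011]
299 280 [-0.1219 -0.709   0.7749]
```

View pics/tc0.png

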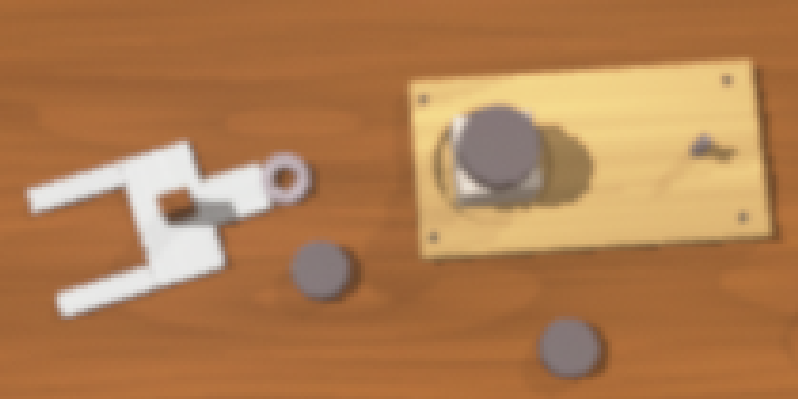

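View pics/sc0.png

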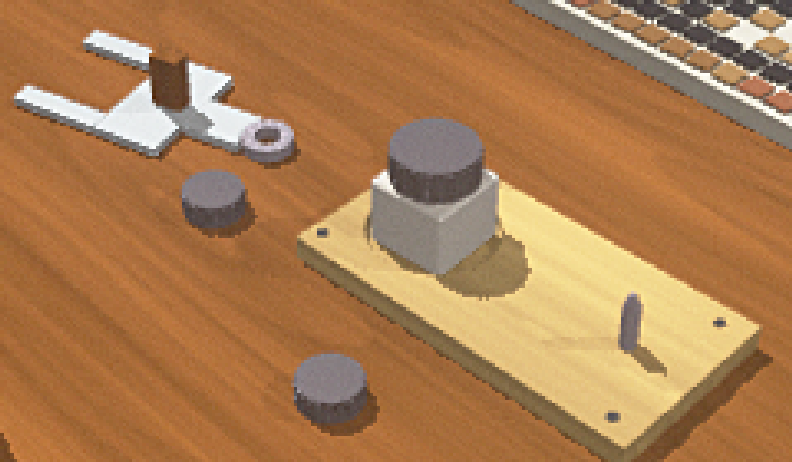

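The crops show the brace at crop (175,200) in the top view, the jar with the large cap on the board, and the two smaller caps loose. Now I'll measure them.

Run:
```python
from h import *
from scipy import ndimage as N
for n in("top","side"):
    d=dict(np.load(n+"0.npz"));hsv=cv2.cvtColor(d["color"],cv2.COLOR_RGB2HSV);H,S,V=cv2.split(hsv)
    box=(232,228,305,280) if n=="top" else (236,225,330,275)
    w=((S<60)&(V>150)).astype(np.uint8);m=np.zeros_like(w);x0,y0,x1,y1=box;m[y0:y1,x0:x1]=w[y0:y1,x0:x1]
    cs,_=cv2.findContours(m,cv2.RETR_EXTERNAL,cv2.CHAIN_APPROX_NONE);c=max(cs,key=cv2.contourArea)
    p=onplane(d,c[:,0,:],.008);print(n,"brace poly",len(c),cv2.contourArea(c))
    a=cv2.approxPolyDP(c,1.6,True)[:,0,:];print(np.c_[a,onplane(d,a,.008)[:,:2].round(4)].tolist())
    # dark screws on board (local)
    gray=cv2.cvtColor(d["color"],cv2.COLOR_RGB2GRAY)
    sc=[(225+x/3.8,195+y/3.8) for x,y in((423,99),(727,80),(433,237),(742,216))] if n=="top" else [(235+x/3.3,220+y/3.3) for x,y in((322,232),(719,322),(613,416))]
    pts=[]
    for u,v in sc:
        u0,v0=int(round(u)),int(round(v));k=4;g=gray[v0-k:v0+k+1,u0-k:u0+k+1].astype(float)
        wt=np.clip(np.median(g)-15-g,0,None);yy,xx=np.mgrid[-k:k+1,-k:k+1];pts.append((u0+(wt*xx).sum()/wt.sum(),v0+(wt*yy).sum()/wt.sum()))
    P=onplane(d,pts,.018);print("screws",np.round(pts,2).tolist(),P[:,:2].round(4).tolist())
    if n=="top":
        v=(P[0]-P[1]+P[2]-P[3]);print("centre",P.mean(0),"yaw",np.arctan2(v[1],v[0]), "len",np.linalg.norm(v)/2)
    y=((H>14)&(H<32)&(S>70)&(V>150)).astype(np.uint8)
    cs,_=cv2.findContours(y,cv2.RETR_EXTERNAL,cv2.CHAIN_APPROX_NONE)
    for c in sorted(cs,key=cv2.contourArea)[-2:]:
        a=cv2.approxPolyDP(c,3,True)[:,0,:];print("yel",cv2.contourArea(c),np.c_[a,onplane(d,a,.018)[:,:2].round(4)].tolist())
t=dict(np.load("top0.npz"));s=dict(np.load("side0.npz"))
crop(t,"b1.png",228,225,310,285,9);crop(s,"b2.png",235,225,330,275,8);crop(t,"j1.png",330,205,430,270,8);crop(s,"j2.png",320,250,470,360,5)
```

```text
top brace poly 272 1116.0
[[304.0, 238.0, 0.5281, 0.0583], [297.0, 236.0, 0.5345, 0.0791], [278.0, 242.0, 0.5172, 0.1358], [272.0, 232.0, 0.548, 0.1539], [233.0, 244.0, 0.5133, 0.2697], [233.0, 250.0, 0.4952, 0.2693], [257.0, 244.0, 0.5121, 0.1983], [263.0, 260.0, 0.4636, 0.1799], [262.0, 265.0, 0.4487, 0.1827], [240.0, 272.0, 0.429, 0.2471], [241.0, 277.0, 0.4142, 0.2438], [283.0, 264.0, 0.4507, 0.1208], [281.0, 254.0, 0.4807, 0.1268], [269.0, 254.0, 0.4813, 0.1623], [266.0, 250.0, 0.4935, 0.1713], [267.0, 245.0, 0.5086, 0.1685], [273.0, 244.0, 0.5113, 0.1507], [277.0, 248.0, 0.499, 0.1387], [291.0, 251.0, 0.4892, 0.0972], [297.0, 247.0, 0.501, 0.0793], [302.0, 247.0, 0.5008, 0.0644]]
screws [[333.06, 221.32], [415.77, 215.52], [336.54, 257.49], [420.34, 252.48]] [[0.5754, -0.0293], [0.5891, -0.2773], [0.4657, -0.037], [0.4765, -0.2838]]
centre [ 0.52668697 -0.15685813  0.018     ] yaw 1.6203180601252045 len 0.24768273223596649
yel 2920.0 [[595.0, 135.0, 0.839, -0.8516], [523.0, 158.0, 0.7667, -0.6188], [539.0, 193.0, 0.6532, -0.6545], [612.0, 169.0, 0.7262, -0.8872]]
yel 4286.5 [[4
[... 562 characters left out ...]
.5449], [224.0, 190.0, 0.537, 0.5052], [253.0, 200.0, 0.5646, 0.3987], [263.0, 193.0, 0.6083, 0.4108], [250.0, 199.0, 0.5617, 0.4092], [226.0, 189.0, 0.5445, 0.5061], [256.0, 170.0, 0.6775, 0.5417], [283.0, 179.0, 0.7015, 0.4365], [265.0, 192.0, 0.6159, 0.4114]]
yel 4347.0 [[324.0, 291.0, 0.4483, -0.0336], [423.0, 355.0, 0.4607, -0.303], [465.0, 320.0, 0.5964, -0.3005], [387.0, 274.0, 0.5919, -0.0887], [385.0, 301.0, 0.5211, -0.1485], [376.0, 302.0, 0.5048, -0.1374], [383.0, 307.0, 0.5041, -0.1585], [393.0, 302.0, 0.531, -0.1624], [387.0, 309.0, 0.5057, -0.1686], [356.0, 301.0, 0.4762, -0.1057], [347.0, 289.0, 0.4896, -0.0637], [345.0, 292.0, 0.4794, -0.068], [347.0, 277.0, 0.5185, -0.0334]]
```

View pics/b1.png

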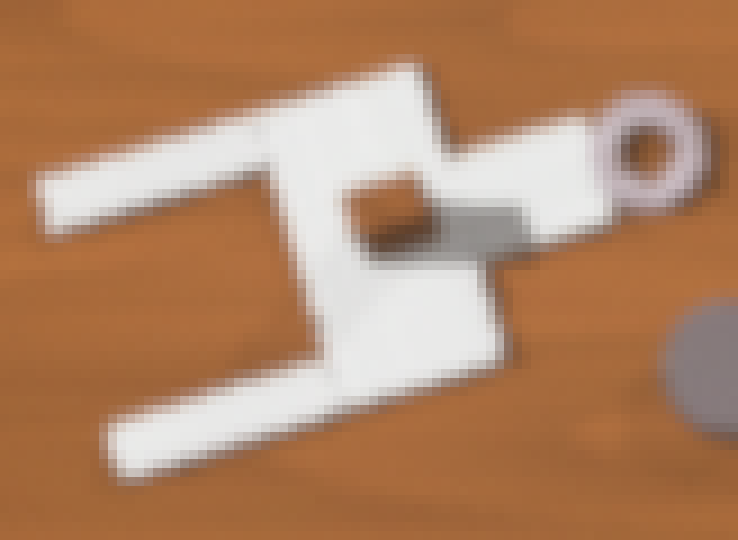

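View pics/b2.png

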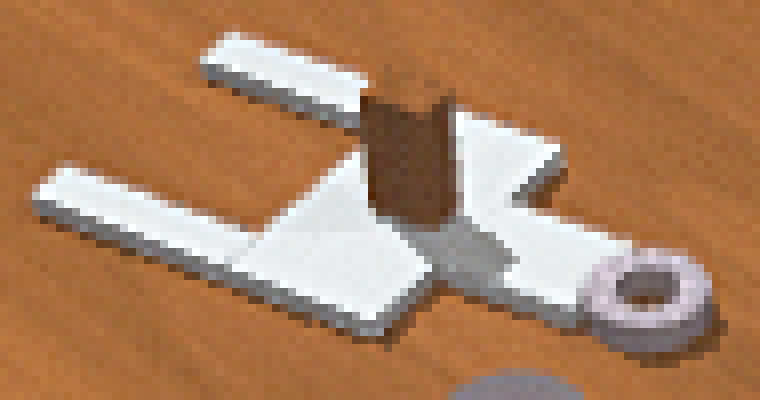

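View pics/j1.png

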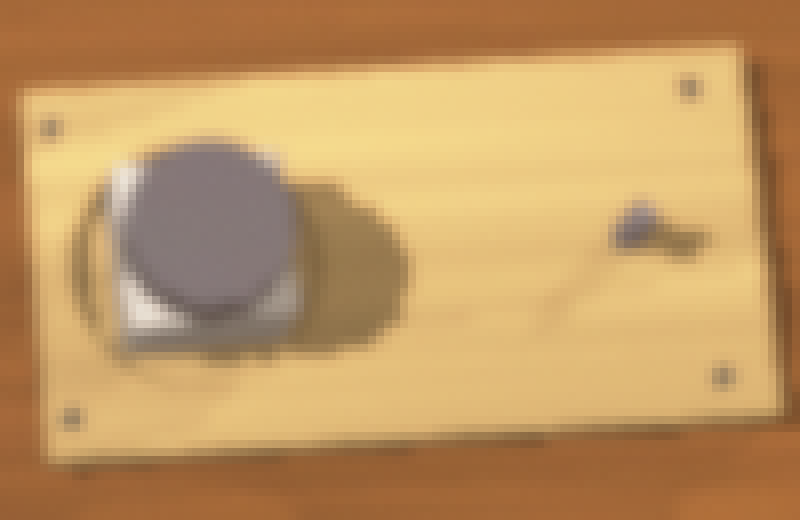

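View pics/j2.png

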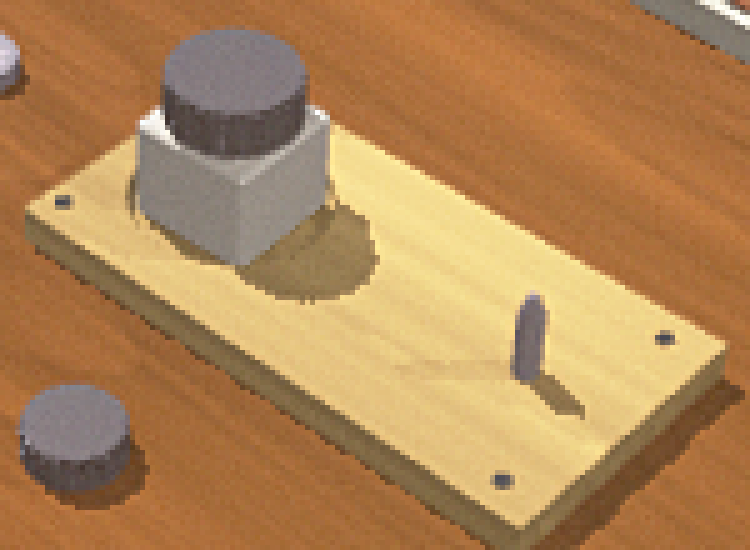

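Run:
```python
from h import *
t=dict(np.load("top0.npz"));s=dict(np.load("side0.npz"))
B={"top":(t,(299.5,241.2),[(231.5,243.9),(233.06,251.2),(239.2,271.2),(241.4,278.1)],(270.8,247.0),(409.5,230.7),(355.75,232.2)),
"side":(s,(315.5,260.5),[(262.6,228.5),(259.9,232.25),(242.6,244.9),(238.6,248.9)],(285.5,235.1),(426.1,308.5),(366.5,263.5))}
for n,(d,e,tp,b,po,cp) in B.items():
    E=onplane(d,e,.010)[0,:2];T=onplane(d,tp,.008)[:,:2];m=T.mean(0);v=m-E
    print(n,"eye",E,"len",np.linalg.norm(v),"(195) w",np.linalg.norm(T[0]-T[3]),"yaw",np.arctan2(v[1],v[0]),"grip from line",E+v*85/195, "block",onplane(d,b,.053)[0,:2])
    print(" post",onplane(d,po,.060)[0,:2],"cap",onplane(d,cp,.088)[0,:2])
c=np.array([.5267,-.1569])
y=1.62
x=np.array([np.cos(y),np.sin(y)]);print("stand pred post",c-.085*x,"pocket",c+.075*x)
```

```text
top eye [0.51809689 0.07166751] len 0.1954080540057699 (195) w 0.10748754165742307 yaw 1.8623818525845321 grip from line [0.49361071 0.15324997] block [0.49343129 0.15214299]
 post [ 0.53308978 -0.24711262] cap [ 0.52485189 -0.09011446]
side eye [0.51403362 0.07133671] len 0.19527804948214803 (195) w 0.1028638174386956 yaw 1.8628211752707664 grip from line [0.48952791 0.15285413] block [0.49235964 0.15494042]
 post [ 0.52787123 -0.25087527] cap [ 0.52065864 -0.09167674]
stand pred post [ 0.53088062 -0.24179713] pocket [ 0.52301121 -0.08199077]
```

Run:
```python
from h import *
t=dict(np.load("top0.npz"));s=dict(np.load("side0.npz"))
P=onplane(t,np.array([(50,128),(688,87),(72,418),(722,376)])/8-.5+[330,205],.018)[:,:2]
C=onplane(t,np.array([(20,90),(743,42),(45,465),(785,415)])/8-.5+[330,205],.018)[:,:2]
Ps=onplane(s,np.array([(64,202),(665,338),(502,480)])/5-.5+[320,250],.018)[:,:2]
Cs=onplane(s,np.array([(25,208),(725,347),(522,523)])/5-.5+[320,250],.018)[:,:2]
for n,p in(("screw",P),("corner",C)):
    v=p[0]-p[1]+p[2]-p[3];y=np.arctan2(v[1],v[0]);c=p.mean(0);x=np.array([np.cos(y),np.sin(y)]);print(n,p.round(4).tolist(),"c",c,"yaw",y,"post",c-.085*x,"pocket",c+.075*x)
for n,p in(("screw",Ps),("corner",Cs)):
    v=p[0]-p[2];y=np.arctan2(v[1],v[0]);c=(p[0]+p[1])/2;x=np.array([np.cos(y),np.sin(y)]);print(n,p.round(4).tolist(),"c",c,"yaw",y,"post",c-.085*x,"pocket",c+.075*x)
```

```text
screw [[0.5778, -0.0374], [0.5896, -0.2765], [0.4678, -0.0429], [0.4795, -0.2822]] c [ 0.52866585 -0.15974962] yaw 1.6197257824101283 post [ 0.53282319 -0.2446479 ] pocket [ 0.52499761 -0.08483939]
corner [[0.5926, -0.0265], [0.6067, -0.2982], [0.4506, -0.0325], [0.4646, -0.3044]] c [ 0.52861195 -0.16542517] yaw 1.622297753599197 post [ 0.53298763 -0.25031247] pocket [ 0.52475105 -0.09052462]
screw [[0.464, -0.0435], [0.5849, -0.2778], [0.4753, -0.2832]] c [ 0.52446663 -0.16065902] yaw 1.61792976846322 post [ 0.52847149 -0.24556462] pocket [ 0.52093293 -0.08574231]
corner [[0.4489, -0.0346], [0.5983, -0.2979], [0.4637, -0.3027]] c [ 0.52358283 -0.16624607] yaw 1.6259910938776485 post [ 0.528272   -0.25111663] pocket [ 0.51944532 -0.09136028]
```

```bash
cat > go.py <<'E'
import sys
from h import *
# usage: go.py x y z yaw -> remaining shift (cm, tool axes now) and turn (tool rotvec); shift also in target-orientation axes
x,y,z,w=map(float,sys.argv[1:5]);s=read_state()
R=Ro.from_euler('xyz',s["orientation"]);T=Ro.from_euler('xyz',[np.pi,0,w])
d=np.array([x,y,z])-s["ee_pos"]
print("t",round(s["t"],2),"pos",s["ee_pos"].round(4),"ori",s["orientation"].round(4),"gap",round(s["finger_gap"],4),"F",s["contact_force"].round(1),"j",s["joints"].round(2))
print("shift now-axes cm",(R.inv().apply(d)*100).round(2),"| target-axes",(T.inv().apply(d)*100).round(2),"| turn",(R.inv()*T).as_rotvec().round(4))
E
python3 go.py .4925 .1535 .15 1.8626
python3 -m crank '[[[0,0,0.14],[0,0,0],8.5],[[0,0,0.14],[0,0,0],8.5],[[0,0,0.14],[0,0,0],8.5],[[0,0,0.14],[0,0,0],8.5],[[0,0,0.14],[0,0,0],8.5],[[0,0,0.14],[0,0,0],8.5],[[0,0,0],[0,0,0],8.5]]' 60
python3 go.py .4925 .1535 .15 1.8626
```

```text
t 0.1 pos [0.2597 0.568  0.2305] ori [-3.1401e+00  1.0000e-04  2.7129e+00] gap 0.0853 F [-0.   0.8  0.1] j [-1.21  0.41 -0.01  1.6   0.01  1.13 -0.08]
shift now-axes cm [-38.4  -28.01   8.1 ] | target-axes [-46.4   10.37   8.05] | turn [-1.400e-03  7.000e-04  8.503e-01]
t: 0.8
ee_pos: [0.2591, 0.5659, 0.2269]
orientation: [-3.137, 0.007, 1.84]
contact_force: [0.0, 0.8, 1.0]
finger_gap: 0.085
t 0.8 pos [0.2591 0.5659 0.2269] ori [-3.1365  0.0069  1.84  ] gap 0.085 F [0.  0.8 1. ] j [-1.34  0.42  0.17  1.61 -0.07  1.13 -0.89]
shift now-axes cm [-45.91  11.58   7.94] | target-axes [-46.21  10.49   7.69] | turn [-0.0051  0.0068 -0.0226]
```

```bash
python3 -m crank '[[[0,0,0],[-4.2,1.05,0.5],8.5],[[0,0,0],[-4.2,1.05,0.5],8.5],[[0,0,0],[-4.2,1.05,0.5],8.5],[[0,0,0],[-4.2,1.05,0.5],8.5],[[0,0,0],[-4.2,1.05,0.5],8.5],[[0,0,0],[-4.2,1.05,0.5],8.5],[[0,0,0],[-4.2,1.05,0.5],8.5],[[0,0,0],[-4.2,1.05,0.5],8.5],[[0,0,0],[-4.2,1.05,0.5],8.5],[[0,0,0],[0,0,0],8.5]]'
python3 go.py .4925 .1535 .12 1.8626
```

```text
t: 1.8
ee_pos: [0.4616, 0.2189, 0.1799]
orientation: [-3.135, 0.008, 1.893]
contact_force: [-0.1, -0.2, 0.5]
finger_gap: 0.085
t 1.8 pos [0.4616 0.2189 0.1799] ori [-3.1351  0.0077  1.8935] gap 0.085 F [-0.1 -0.2  0.5] j [-0.8   0.28  0.31  1.94 -0.1   0.94 -0.12]
shift now-axes cm [-7.14  0.9   6.04] | target-axes [-7.15  1.08  5.99] | turn [-0.0063  0.0078  0.0309]
```

```bash
python3 -m crank '[[[-0.006,0.008,0.03],[-2.4,0.3,2],8.5],[[0,0,0],[-2.4,0.3,2],8.5],[[0,0,0],[-2.4,0.3,2],8.5],[[0,0,0],[0,0,0],8.5]]'
python3 go.py .4925 .1535 .12 1.8626
python3 - <<'E'
from h import *
for n in("top","side"):
    d=snapshot(n);np.savez(n+"1.npz",**d)
    crop(d,n+"1.png",*((210,200,340,300) if n=="top" else (210,130,360,290)),*((6,) if n=="top" else (3.7,)))
E
```

```text
t: 2.2
ee_pos: [0.4933, 0.1509, 0.1184]
orientation: [3.14, -0.001, 1.878]
contact_force: [-0.6, -0.6, -0.2]
finger_gap: 0.085
t 2.2 pos [0.4933 0.1509 0.1184] ori [ 3.1400e+00 -1.4000e-03  1.8783e+00] gap 0.085 F [-0.6 -0.6 -0.2] j [-0.65  0.37  0.32  2.   -0.16  0.8   0.07]
shift now-axes cm [ 0.27  0.01 -0.16] | target-axes [ 0.27  0.   -0.16] | turn [ 0.0016 -0.0014  0.0157]
```

View pics/side1.png

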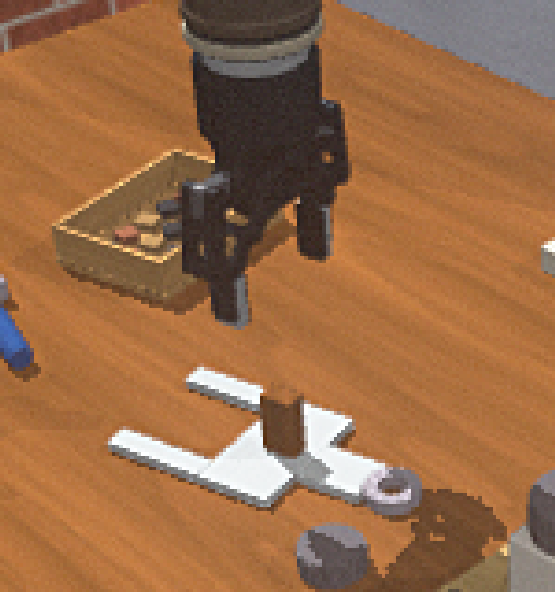

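The gripper stands above the grip block (crop 283,420), with its jaws across the block.

```bash
python3 -m crank '[[[0.002,-0.001,0.015],[0.27,0,2],8.5],[[0,0,0],[0,0,2],8.5],[[0,0,0],[0,0,2],8.5],[[0,0,0],[0,0,2],6],[[0,0,0],[0,0,1],6],[[0,0,0],[0,0,0],6]]'
python3 go.py .4925 .1535 .021 1.8626
```

```text
t: 2.9
ee_pos: [0.494, 0.1685, 0.0322]
orientation: [3.131, -0.009, 1.886]
contact_force: [0.2, -0.5, 0.6]
finger_gap: 0.0598
t 2.9 pos [0.494  0.1685 0.0322] ori [ 3.1309 -0.0085  1.8856] gap 0.0598 F [ 0.2 -0.5  0.6] j [-0.62  0.51  0.26  2.04 -0.23  0.61  0.12]
shift now-axes cm [-1.39 -0.62  1.1 ] | target-axes [-1.39 -0.57  1.12] | turn [ 0.0106 -0.0086  0.023 ]
```

```bash
python3 -m crank '[[[0.01,-0.008,0.023],[-0.7,-0.6,0],6],[[0,0,0],[-0.6,0,0],6],[[0,0,0],[0,0,0],6]]'
python3 go.py .4925 .1535 .021 1.8626
```

```text
t: 3.2
ee_pos: [0.493, 0.1546, 0.0344]
orientation: [3.139, -0.001, 1.863]
contact_force: [-0.4, -0.6, -0.9]
finger_gap: 0.0601
t 3.2 pos [0.493  0.1546 0.0344] ori [ 3.1389e+00 -8.0000e-04  1.8632e+00] gap 0.0601 F [-0.4 -0.6 -0.9] j [-0.61  0.5   0.27  2.05 -0.23  0.62  0.11]
shift now-axes cm [-0.09 -0.09  1.34] | target-axes [-0.09 -0.08  1.34] | turn [ 0.0027 -0.0008  0.0006]
```

```bash
python3 -m crank '[[[0.002,-0.001,0],[-0.1,-0.1,0.7],6],[[0,0,0],[-0.1,0,0.6],6],[[0,0,0],[0,0,0],6]]'
python3 go.py .4925 .1535 .021 1.8626
```

```text
t: 3.5
ee_pos: [0.4937, 0.1523, 0.0218]
orientation: [3.138, -0.0, 1.863]
contact_force: [-0.7, 0.2, -0.6]
finger_gap: 0.0601
t 3.5 pos [0.4937 0.1523 0.0218] ori [ 3.1383e+00 -2.0000e-04  1.8626e+00] gap 0.0601 F [-0.7  0.2 -0.6] j [-0.6   0.53  0.26  2.05 -0.24  0.59  0.12]
shift now-axes cm [ 0.15 -0.08  0.08] | target-axes [ 0.15 -0.08  0.08] | turn [ 0.0033 -0.0002 -0.    ]
```

Close, then lift.

```bash
python3 -m crank '[[[0,0,0],[0.15,-0.05,0],3],[[0,0,0],[0,0,0],1],[[0,0,0],[0,0,0],1],[[0,0,0],[0,0,0],1],[[0,0,0],[0,0,0],1],[[0,0,0],[0,0,0],1],[[0,0,0],[0,0,0],1]]' 80
python3 go.py .4925 .1535 .021 1.8626
python3 -m crank '[[[0,0,0],[0,0,-0.8],1],[[0,0,0],[0,0,-1.5],1],[[0,0,0],[0,0,-2],1],[[0,0,0],[0,0,-2],1],[[0,0,0],[0,0,-2],1],[[0,0,0],[0,0,-2],1],[[0,0,0],[0,0,-2],1],[[0,0,0],[0,0,0],1],[[0,0,0],[0,0,0],1]]' 
python3 go.py .526 -.166 .145 1.621
python3 - <<'E'
from h import *
for n in("top","side"):
    d=snapshot(n);np.savez(n+"2.npz",**d)
    crop(d,n+"2.png",*((210,200,340,300) if n=="top" else (210,130,360,290)),*((6,) if n=="top" else (3.7,)))
E
```

```text
t: 4.2
ee_pos: [0.4924, 0.1536, 0.0215]
orientation: [3.139, -0.0, 1.863]
contact_force: [0.5, 0.1, -0.0]
finger_gap: 0.0153
t 4.2 pos [0.4924 0.1536 0.0215] ori [ 3.1391e+00 -2.0000e-04  1.8626e+00] gap 0.0153 F [ 0.5  0.1 -0. ] j [-0.6   0.53  0.26  2.06 -0.24  0.59  0.12]
shift now-axes cm [-0.01  0.    0.05] | target-axes [-0.01  0.    0.05] | turn [ 0.0025 -0.0002 -0.    ]
t: 5.1
ee_pos: [0.4894, 0.1527, 0.1501]
orientation: [-3.139, -0.0, 1.862]
contact_force: [0.2, -0.4, -2.1]
finger_gap: 0.0149
t 5.1 pos [0.4894 0.1527 0.1501] ori [-3.1391 -0.      1.8623] gap 0.0149 F [ 0.2 -0.4 -2.1] j [-0.68  0.32  0.34  1.97 -0.14  0.87  0.03]
shift now-axes cm [-31.58  -5.65   0.53] | target-axes [-32.01   2.06   0.51] | turn [-0.0025  0.0003  0.2413]
```

View pics/side2.png

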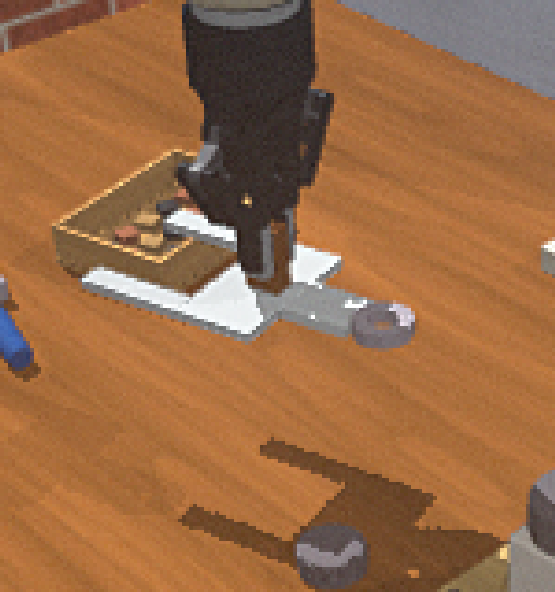

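View pics/top2.png

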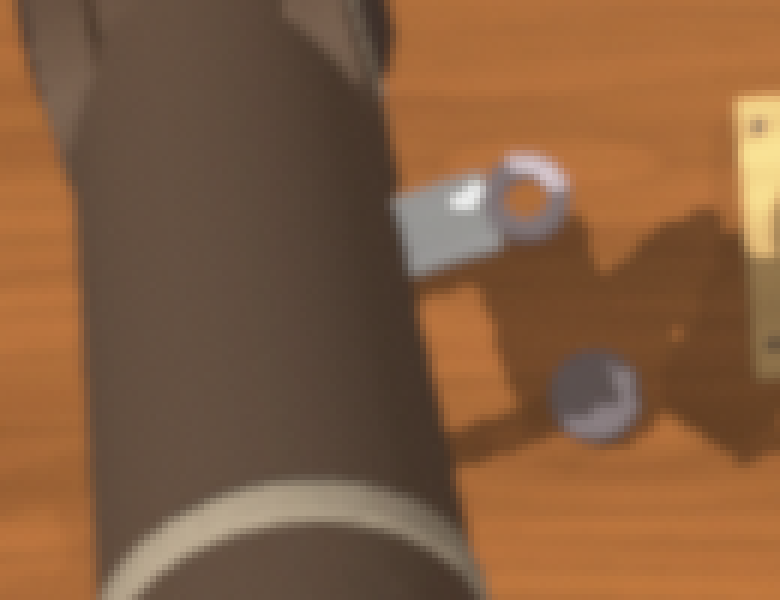

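The brace hangs level in the gripper, with its eye at (523,195) in the top crop and (383,322) in the side crop. Next I'll measure the eye relative to the TCP.

```bash
python3 - <<'E'
from h import *
t=dict(np.load("top2.npz"));s=dict(np.load("side2.npz"));S=read_state()
x=np.array([np.cos(1.8623),np.sin(1.8623)]);yv=np.array([-x[1],x[0]])
print("pred",S["ee_pos"][:2]-.085*x)
for d,p in((t,(296.7,232.0)),(s,(313.0,216.5))):
    E=onplane(d,p,.1395)[0,:2];print(E,"rel x,y",(E-S["ee_pos"][:2])@x,(E-S["ee_pos"][:2])@yv)
E
python3 -m crank '[[[0,0,0.12],[0,0,0],1],[[0,0,0.12],[0,0,0],1],[[0,0,0],[0,0,0],1]]'
python3 go.py .526 -.166 .145 1.621
```

```text
pred [0.51380698 0.07112873]
[0.51627465 0.07306492] rel x,y -0.08385468105827266 -0.002920015624315726
[0.5090349  0.06634783] rel x,y -0.08820774765078394 0.005944753608002773
t: 5.5
ee_pos: [0.4876, 0.1517, 0.1465]
orientation: [-3.134, 0.004, 1.614]
contact_force: [0.5, -0.6, -3.1]
finger_gap: 0.015
t 5.5 pos [0.4876 0.1517 0.1465] ori [-3.1337  0.0035  1.6144] gap 0.015 F [ 0.5 -0.6 -3.1] j [-0.72  0.33  0.4   1.98 -0.16  0.87 -0.19]
shift now-axes cm [-31.9    2.46   0.24] | target-axes [-31.92   2.24   0.15] | turn [-0.0079  0.0035 -0.0066]
```

```bash
python3 -m crank '[[[-0.008,0.004,0],[-2.5,0.2,-0.3],1],[[0,0,0],[-4,0.3,-0.1],1],[[0,0,0],[-4,0.3,-0.1],1],[[0,0,0],[-4,0.3,-0.1],1],[[0,0,0],[-4,0.3,-0.1],1],[[0,0,0],[-4,0.3,-0.1],1],[[0,0,0],[-2.5,0.2,0],1],[[0,0,0],[0,0,0],1]]'
python3 go.py .526 -.166 .145 1.621
```

```text
t: 6.3
ee_pos: [0.5189, -0.1045, 0.1484]
orientation: [-3.132, 0.003, 1.651]
contact_force: [-0.3, 0.3, -2.0]
finger_gap: 0.0147
t 6.3 pos [ 0.5189 -0.1045  0.1484] ori [-3.1324e+00  2.8000e-03  1.6513e+00] gap 0.0147 F [-0.3  0.3 -2. ] j [-0.27  0.37  0.47  1.94 -0.2   0.89  0.39]
shift now-axes cm [-6.19  0.22  0.36] | target-axes [-6.18  0.4   0.34] | turn [-0.0091  0.003   0.0303]
```

```bash
python3 -m crank '[[[-0.009,0.003,0.03],[-2.5,0.15,0],1],[[0,0,0],[-2.5,0.15,0],1],[[0,0,0],[-1,0.1,0],1],[[0,0,0],[0,0,0],1]]'
python3 go.py .526 -.166 .145 1.621
```

```text
t: 6.7
ee_pos: [0.5255, -0.1634, 0.1452]
orientation: [-3.136, -0.002, 1.632]
contact_force: [0.5, 0.1, -2.7]
finger_gap: 0.0151
t 6.7 pos [ 0.5255 -0.1634  0.1452] ori [-3.1361e+00 -2.3000e-03  1.6318e+00] gap 0.0151 F [ 0.5  0.1 -2.7] j [-0.16  0.41  0.48  1.89 -0.24  0.9   0.5 ]
shift now-axes cm [-0.26  0.03  0.02] | target-axes [-0.26  0.03  0.02] | turn [-0.0055 -0.0023  0.0108]
```

```bash
python3 -m crank '[[[-0.005,-0.002,0.011],[-0.25,0.03,0],1],[[0,0,0],[0,0,0],1],[[0,0,0],[0,0,0],1]]'
python3 go.py .526 -.166 .145 1.621
python3 - <<'E'
from h import *
for n in("top","side"):
    d=snapshot(n);np.savez(n+"3.npz",**d)
    crop(d,n+"3.png",*((320,190,440,280) if n=="top" else (310,170,470,360)),*((6,) if n=="top" else (3.1,)))
E
```

```text
t: 7.0
ee_pos: [0.5258, -0.162, 0.1442]
orientation: [-3.14, -0.002, 1.625]
contact_force: [1.0, 0.1, -2.8]
finger_gap: 0.0149
t 7.0 pos [ 0.5258 -0.162   0.1442] ori [-3.1396e+00 -2.4000e-03  1.6252e+00] gap 0.0149 F [ 1.   0.1 -2.8] j [-0.16  0.41  0.48  1.9  -0.24  0.9   0.49]
shift now-axes cm [-0.4   0.   -0.08] | target-axes [-0.4   0.   -0.08] | turn [-0.002  -0.0024  0.0042]
```

View pics/side3.png

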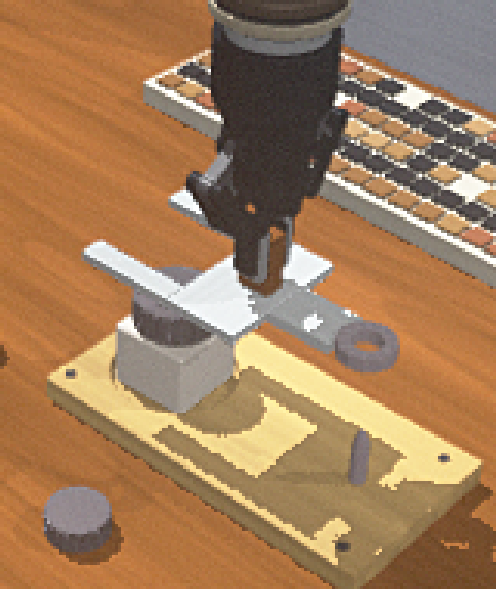

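View pics/top3.png

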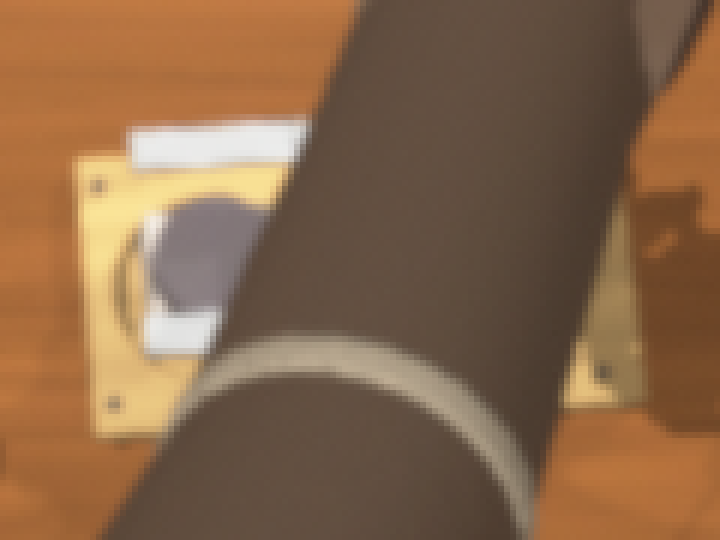

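Run:
```python
from h import *
t=dict(np.load("top3.npz"));s=dict(np.load("side3.npz"));S=read_state();z=S["ee_pos"][2]-.0215
f=lambda d,l,k,o,z:onplane(d,np.array(l)/k-.5+o,z)[:,:2].round(4).tolist()
print("eye side",f(s,[(366,345)],3.1,[310,170],z+.010),"pred post side [.528,-.251]")
print("near tip side outer,inner",f(s,[(83,251),(105,241)],3.1,[310,170],z+.008))
print("far tip top outer,inner",f(t,[(129,130),(133,168)],6,[320,190],z+.008))
x=np.array([np.cos(1.6252),np.sin(1.6252)]);y=np.array([-x[1],x[0]]);o=S["ee_pos"][:2]
print("by TCP eye",o-.085*x,"tips -y outer,inner",o+.11*x-.052*y,o+.11*x-.034*y,"+y",o+.11*x+.052*y,o+.11*x+.034*y)
```

```text
eye side [[0.5239, -0.2499]] pred post side [.528,-.251]
near tip side outer,inner [[0.4671, -0.0559], [0.4854, -0.0578]]
far tip top outer,inner [[0.5748, -0.0481], [0.5569, -0.0495]]
by TCP eye [ 0.53044008 -0.24710621] tips -y outer,inner [ 0.57175966 -0.04956712] [ 0.55378629 -0.05054591] +y [ 0.46791353 -0.05522231] [ 0.4858869  -0.05424353]
```

```bash
python3 -m crank '[[[-0.002,-0.002,0.003],[-0.4,0,0.8],1],[[0,0,0],[-0.1,0,0.8],1],[[0,0,0],[-0.1,0,0.8],1],[[0,0,0],[0,0,0],1],[[0,0,0],[0,0,0],1]]'
python3 go.py .526 -.1665 .116 1.622
```

```text
t: 7.6
ee_pos: [0.526, -0.1677, 0.1176]
orientation: [-3.141, -0.0, 1.623]
contact_force: [0.1, -0.5, -2.0]
finger_gap: 0.015
t 7.6 pos [ 0.526  -0.1677  0.1176] ori [-3.1413e+00 -4.0000e-04  1.6234e+00] gap 0.015 F [ 0.1 -0.5 -2. ] j [-0.14  0.44  0.47  1.92 -0.26  0.84  0.52]
shift now-axes cm [0.12 0.01 0.16] | target-axes [0.12 0.01 0.16] | turn [-0.0003 -0.0004  0.0014]
```

```bash
python3 -m crank '[[[0,0,0.001],[0.1,0,0.4],1],[[0,0,0],[0,0,0.3],1],[[0,0,0],[0,0,0],1]]'
python3 go.py .526 -.1665 .11 1.622
python3 - <<'E'
from h import *
for n in("top","side"):
    d=snapshot(n);np.savez(n+"4.npz",**d)
    crop(d,n+"4.png",*((320,190,440,280) if n=="top" else (310,210,470,350)),*((6,) if n=="top" else (4.2,)))
E
```

```text
t: 7.9
ee_pos: [0.526, -0.1667, 0.1101]
orientation: [-3.141, -0.0, 1.622]
contact_force: [0.1, 0.6, -2.5]
finger_gap: 0.0148
t 7.9 pos [ 0.526  -0.1667  0.1101] ori [-3.1413e+00 -4.0000e-04  1.6221e+00] gap 0.0148 F [ 0.1  0.6 -2.5] j [-0.14  0.45  0.46  1.92 -0.27  0.83  0.52]
shift now-axes cm [0.02 0.   0.01] | target-axes [0.02 0.   0.01] | turn [-0.0003 -0.0004  0.0001]
```

View pics/side4.png

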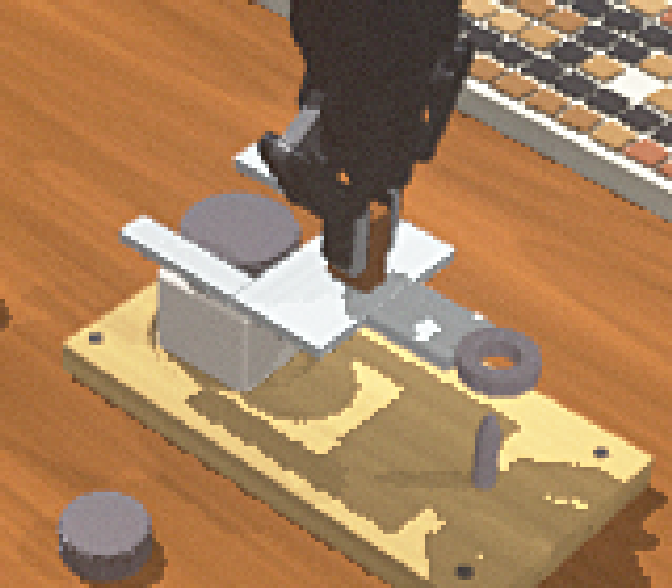

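View pics/top4.png

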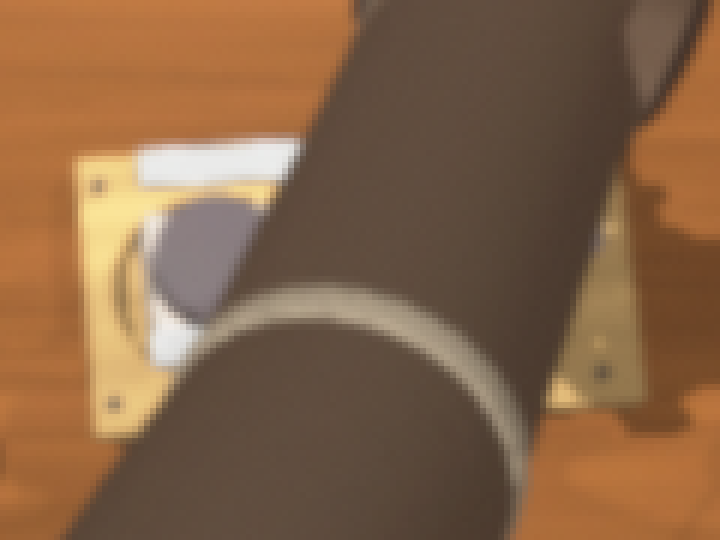

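Run:
```python
from h import *
t=dict(np.load("top4.npz"));s=dict(np.load("side4.npz"))
f=lambda d,l,k,o,z:onplane(d,np.array(l)/k-.5+o,z)[:,:2]
x=np.array([np.cos(1.622),np.sin(1.622)]);y=np.array([-x[1],x[0]]);c=np.array([.526,-.1667])
S=lambda p:((p-c)@np.c_[x,y]*1000).round(1).tolist()
print("top arm inner/outer edge",S(f(t,[(215,184),(160,187),(270,181),(137,187),(136,148)],6,[320,190],.0965)))
print("top cap far edge",S(f(t,[(215,197)],6,[320,190],.088)), "cap left edge",S(f(t,[(150,262)],6,[320,190],.088)))
print("eye side",S(f(s,[(498,360)],4.2,[310,210],.0985)),"post tip side",S(f(s,[(489,418)],4.2,[310,210],.060)))
print("cap top side far, left,right",S(f(s,[(240,194),(180,228),(300,228)],4.2,[310,210],.088)))
print("near arm inner edge, tip",S(f(s,[(148,217),(200,253),(122,235)],4.2,[310,210],.0965)))
```

```text
top arm inner/outer edge [[75.6, -35.5], [101.4, -35.8], [49.8, -35.2], [112.1, -36.5], [111.1, -55.4]]
top cap far edge [[75.3, -31.3]] cap left edge [[108.3, -2.1]]
eye side [[-87.1, 5.5]] post tip side [[-84.8, 3.9]]
cap top side far, left,right [[93.4, -19.5], [96.5, 22.8], [52.2, -18.7]]
near arm inner edge, tip [[106.9, 35.3], [68.1, 38.9], [106.2, 54.9]]
```

Both views agree to within 2 mm. The eye is over the post, and the fork arms clear the cap by about 3–4 mm on each side. Lower it.

```bash
python3 -m crank '[[[0,0,0],[0.1,0,0.6],1],[[0,0,0],[0,0,0.6],1],[[0,0,0],[0,0,0.6],1],[[0,0,0],[0,0,0],1]]'
python3 go.py .526 -.1657 .085 1.622
```

```text
t: 8.4
ee_pos: [0.5264, -0.1655, 0.0912]
orientation: [3.141, -0.0, 1.622]
contact_force: [1.2, 0.4, -2.5]
finger_gap: 0.0149
t 8.4 pos [ 0.5264 -0.1655  0.0912] ori [ 3.1407e+00 -3.0000e-04  1.6224e+00] gap 0.0149 F [ 1.2  0.4 -2.5] j [-0.13  0.48  0.45  1.94 -0.29  0.79  0.54]
shift now-axes cm [-0.02 -0.04  0.62] | target-axes [-0.02 -0.04  0.62] | turn [ 0.0009 -0.0003  0.0004]
```

```bash
python3 -m crank '[[[0,0,0],[0,0,0.3],1],[[0,0,0],[0,0,0],1]]'
python3 go.py .526 -.1657 .085 1.622
python3 - <<'E'
from h import *
for n in("side",):
    d=snapshot(n);np.savez(n+"5.npz",**d)
    crop(d,n+"5.png",*(310,230,470,350),5)
E
```

```text
t: 8.6
ee_pos: [0.5262, -0.1656, 0.0876]
orientation: [3.141, -0.0, 1.622]
contact_force: [0.1, -0.4, -3.1]
finger_gap: 0.0148
t 8.6 pos [ 0.5262 -0.1656  0.0876] ori [ 3.1413e+00 -3.0000e-04  1.6223e+00] gap 0.0148 F [ 0.1 -0.4 -3.1] j [-0.12  0.48  0.45  1.94 -0.29  0.78  0.54]
shift now-axes cm [-0.01 -0.02  0.26] | target-axes [-0.01 -0.02  0.26] | turn [ 0.0003 -0.0003  0.0003]
```

View pics/side5.png

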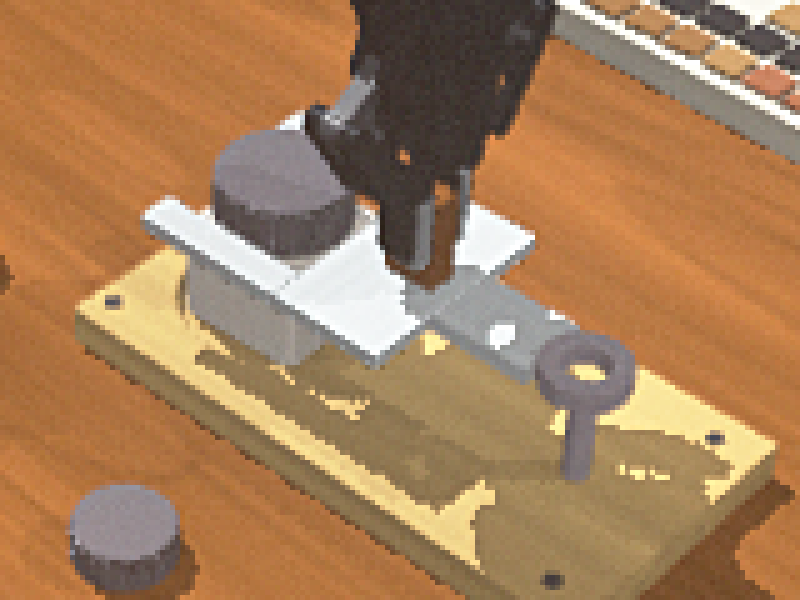

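The cap is inside the fork at (285,190), and the eye (585,370) is in line with the post. Keep lowering.

```bash
python3 -m crank '[[[0,0,0],[0,0,0.5],1],[[0,0,0],[0,0,0.5],1],[[0,0,0],[0,0,0.5],1],[[0,0,0],[0,0,0],1]]'
python3 go.py .526 -.1657 .04 1.622
python3 -m crank '[[[0,0,0],[0,0,0.5],1],[[0,0,0],[0,0,0.5],1],[[0,0,0],[0,0,0],1]]'
python3 go.py .526 -.1657 .04 1.622
```

```text
t: 9.05
ee_pos: [0.5267, -0.1657, 0.0719]
orientation: [3.14, -0.0, 1.622]
contact_force: [-0.7, 0.5, -2.2]
finger_gap: 0.0149
t 9.05 pos [ 0.5267 -0.1657  0.0719] ori [ 3.1400e+00 -1.0000e-04  1.6223e+00] gap 0.0149 F [-0.7  0.5 -2.2] j [-0.11  0.51  0.44  1.95 -0.31  0.75  0.55]
shift now-axes cm [ 0.01 -0.08  3.19] | target-axes [ 0.01 -0.07  3.19] | turn [ 0.0015 -0.0001  0.0003]
t: 9.35
ee_pos: [0.5267, -0.1657, 0.0609]
orientation: [3.14, -0.0, 1.622]
contact_force: [-0.9, -0.6, -1.8]
finger_gap: 0.0151
t 9.35 pos [ 0.5267 -0.1657  0.0609] ori [ 3.1402 -0.      1.6223] gap 0.0151 F [-0.9 -0.6 -1.8] j [-0.11  0.52  0.43  1.96 -0.32  0.73  0.56]
shift now-axes cm [ 0.01 -0.08  2.09] | target-axes [ 0.01 -0.07  2.09] | turn [ 0.0014 -0.      0.0003]
```

```bash
python3 -m crank '[[[0,0,0],[0,-0.05,0.5],1],[[0,0,0],[0,0,0.5],1],[[0,0,0],[0,0,0.4],1],[[0,0,0],[0,0,0],1]]'
python3 go.py .526 -.1657 .04 1.622
python3 -m crank '[[[0,0,0],[0,0,0.3],1],[[0,0,0],[0,0,0.2],1],[[0,0,0],[0,0,0],1]]'
python3 go.py .526 -.1657 .04 1.622
```

```text
t: 9.75
ee_pos: [0.5262, -0.1658, 0.0456]
orientation: [3.14, -0.0, 1.622]
contact_force: [-0.3, -0.3, -3.0]
finger_gap: 0.0147
t 9.75 pos [ 0.5262 -0.1658  0.0456] ori [ 3.1403e+00 -1.0000e-04  1.6223e+00] gap 0.0147 F [-0.3 -0.3 -3. ] j [-0.09  0.55  0.41  1.96 -0.33  0.69  0.58]
shift now-axes cm [ 0.01 -0.02  0.56] | target-axes [ 0.01 -0.02  0.56] | turn [ 0.0013 -0.0001  0.0003]
t: 10.05
ee_pos: [0.5263, -0.1658, 0.0402]
orientation: [3.14, 0.0, 1.622]
contact_force: [-1.0, -0.1, -2.7]
finger_gap: 0.015
t 10.05 pos [ 0.5263 -0.1658  0.0402] ori [3.1402 0.     1.6222] gap 0.015 F [-1.  -0.1 -2.7] j [-0.09  0.56  0.41  1.97 -0.34  0.68  0.58]
shift now-axes cm [ 0.02 -0.03  0.01] | target-axes [ 0.02 -0.03  0.02] | turn [0.0014 0.     0.0002]
```

```bash
python3 -m crank '[[[0,0,0],[0,0,0.15],1],[[0,0,0],[0,0,0],2.5],[[0,0,0],[0,0,0],4],[[0,0,0],[0,0,0],4],[[0,0,0],[0,0,0],4],[[0,0,0],[0,0,0],4]]'
python3 go.py .526 -.1657 .04 1.622
python3 - <<'E'
from h import *
for n in("top","side",):
    d=snapshot(n);np.savez(n+"6.npz",**d)
    crop(d,n+"6.png",*(310,230,470,350),5)
E
```

```text
t: 10.65
ee_pos: [0.5279, -0.1664, 0.0408]
orientation: [3.136, 0.0, 1.622]
contact_force: [0.2, -0.3, 1.0]
finger_gap: 0.04
t 10.65 pos [ 0.5279 -0.1664  0.0408] ori [3.1365e+00 4.0000e-04 1.6221e+00] gap 0.04 F [ 0.2 -0.3  1. ] j [-0.09  0.56  0.41  1.96 -0.34  0.68  0.58]
shift now-axes cm [ 0.08 -0.19  0.08] | target-axes [ 0.08 -0.19  0.08] | turn [0.0051 0.0004 0.0001]
```

View pics/side6.png

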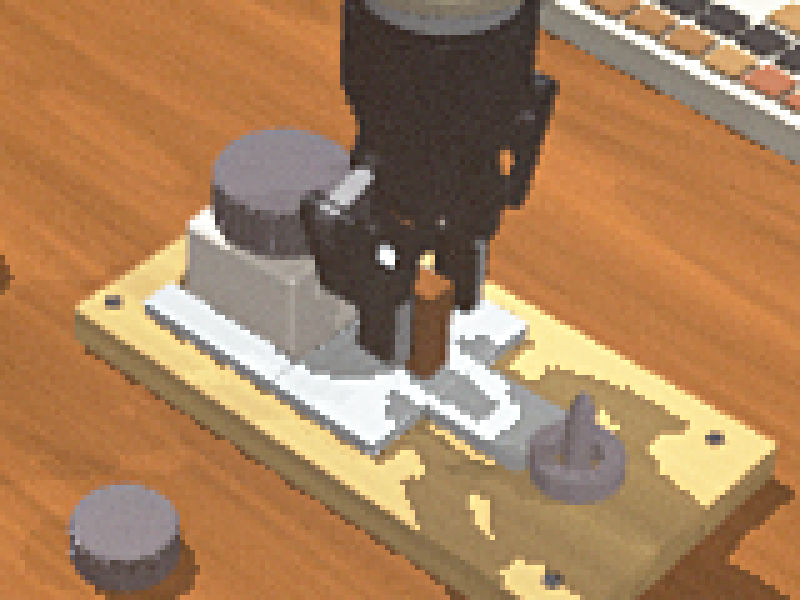

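The brace hangs on the post at (577,430) and lies flat, with the fork astride the jar. Now I'll back off upward.

```bash
python3 -m crank '[[[0,0,0],[0,-0.15,-0.5],4],[[0,0,0],[0,0,-1],4],[[0,0,0],[0,0,-2],4],[[0,0,0],[0,0,-2],4],[[0,0,0],[0,0,-2],5],[[0,0,0],[0,0,-2],6],[[0,0,0],[0,0,-2],8.5],[[0,0,0],[0,0,-1],8.5],[[0,0,0],[0,0,0],8.5]]' 110
python3 go.py .5222 -.0905 .14 1.622
python3 - <<'E'
from h import *
for n in("top","side",):
    d=snapshot(n);np.savez(n+"7.npz",**d)
    crop(d,n+"7.png",*((310,230,470,350) if n=="side" else (320,190,440,280)),5)
E
```

```text
t: 11.65
ee_pos: [0.525, -0.1671, 0.1754]
orientation: [3.135, 0.001, 1.621]
contact_force: [0.1, -0.2, -0.8]
finger_gap: 0.0849
t 11.65 pos [ 0.525  -0.1671  0.1754] ori [3.1352e+00 6.0000e-04 1.6206e+00] gap 0.0849 F [ 0.1 -0.2 -0.8] j [-0.17  0.36  0.5   1.87 -0.21  0.95  0.48]
shift now-axes cm [7.67 0.08 3.54] | target-axes [7.67 0.11 3.54] | turn [ 0.0064  0.0006 -0.0014]
```

View pics/side7.png

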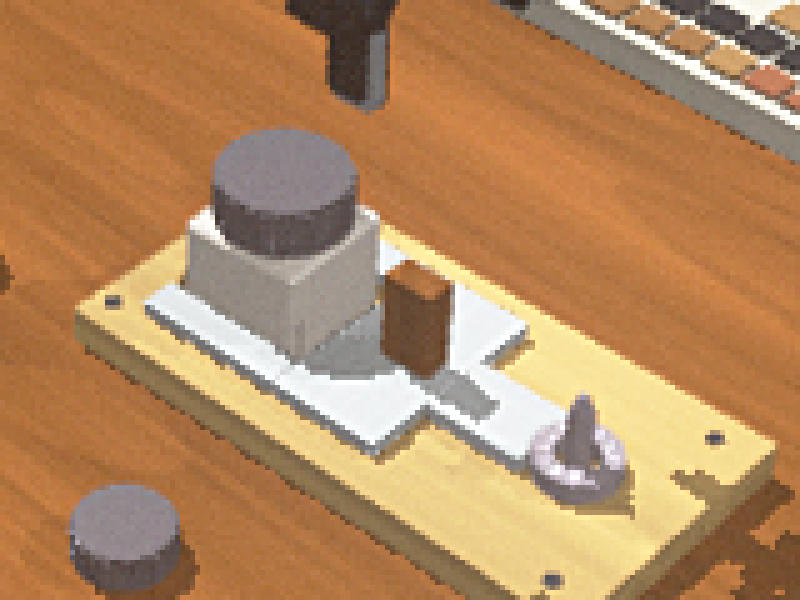

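View pics/top7.png

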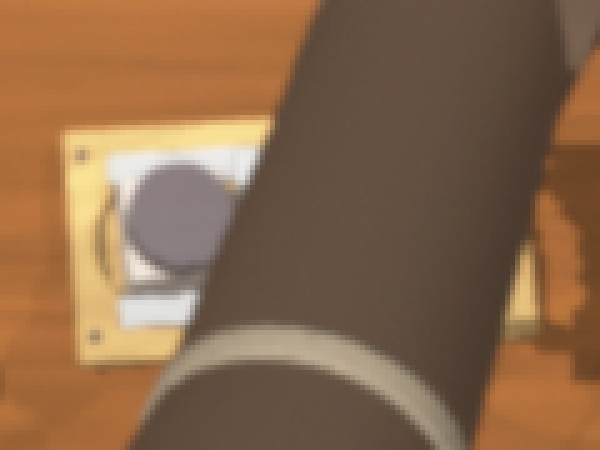

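Brace hung flat: the eye is around the post and both arms lie beside the jar. On to the cap.

```bash
python3 -m crank '[[[0.006,0,0],[2.5,0.03,0.7],8.5],[[0,0,0],[2.5,0.03,0.7],8.5],[[0,0,0],[2,0,0.7],8.5],[[0,0,0],[0,0,0.5],8.5],[[0,0,0],[0,0,0],8.5],[[0,0,0],[0,0,0],8.5]]'
python3 go.py .5222 -.0905 .14 1.622
```

```text
t: 12.35
ee_pos: [0.5177, -0.0961, 0.1414]
orientation: [-3.131, 0.001, 1.618]
contact_force: [-0.0, -0.6, 0.7]
finger_gap: 0.0853
t 12.35 pos [ 0.5177 -0.0961  0.1414] ori [-3.1305e+00  1.3000e-03  1.6183e+00] gap 0.0853 F [-0.  -0.6  0.7] j [-0.29  0.37  0.48  1.95 -0.21  0.88  0.35]
shift now-axes cm [0.54 0.47 0.13] | target-axes [0.54 0.47 0.14] | turn [-0.0111  0.0012 -0.0037]
```

```bash
python3 -m crank '[[[-0.011,0.001,-0.003],[0.54,-0.1,0.5],8.5],[[0,0,0],[0,0,0.5],8.5],[[0,0,0],[0,0,0],8.5]]'
python3 go.py .5222 -.0905 .12 1.622
python3 - <<'E'
from h import *
for n in("side","top"):
    d=snapshot(n);np.savez(n+"8.npz",**d)
    crop(d,n+"8.png",*((310,200,430,310) if n=="side" else (320,190,440,280)),5)
E
```

```text
t: 12.65
ee_pos: [0.5162, -0.0928, 0.1306]
orientation: [3.14, 0.001, 1.618]
contact_force: [0.2, 0.1, 0.0]
finger_gap: 0.0851
t 12.65 pos [ 0.5162 -0.0928  0.1306] ori [3.1405e+00 1.1000e-03 1.6182e+00] gap 0.0851 F [0.2 0.1 0. ] j [-0.29  0.38  0.47  1.97 -0.23  0.84  0.35]
shift now-axes cm [0.2  0.61 1.06] | target-axes [0.2  0.61 1.06] | turn [ 0.0011  0.0011 -0.0038]
```

View pics/side8.png

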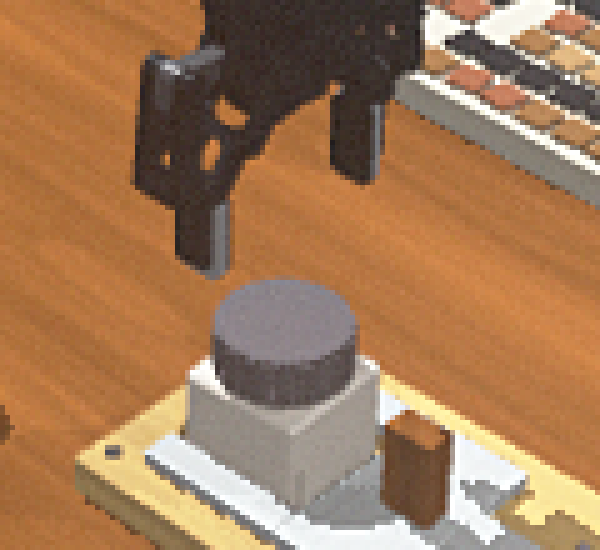

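The gripper is above the cap but 6 mm off in tool y, because I typed that correction with the wrong sign. Correct it, then descend.

```bash
python3 -m crank '[[[0.001,0.001,-0.004],[0.2,0.61,0.2],8.5],[[0,0,0],[0,0,0],8.5],[[0,0,0],[0,0,0],8.5]]'
python3 go.py .5222 -.0905 .0595 1.622
```

```text
t: 13.05
ee_pos: [0.5237, -0.0907, 0.1295]
orientation: [3.14, 0.0, 1.622]
contact_force: [0.6, -0.2, -0.1]
finger_gap: 0.0848
t 13.05 pos [ 0.5237 -0.0907  0.1295] ori [3.1399e+00 2.0000e-04 1.6223e+00] gap 0.0848 F [ 0.6 -0.2 -0.1] j [-0.28  0.39  0.46  1.96 -0.23  0.84  0.36]
shift now-axes cm [ 0.03 -0.16  7.  ] | target-axes [ 0.03 -0.15  7.  ] | turn [0.0016 0.0002 0.0003]
```

```bash
python3 -m crank '[[[0,0,0],[0,-0.15,1],8.5],[[0,0,0],[0,0,1],8.5],[[0,0,0],[0,0,1],8.5],[[0,0,0],[0,0,0],8.5],[[0,0,0],[0,0,0],8.5]]'
python3 go.py .5222 -.0905 .0595 1.622
```

```text
t: 13.55
ee_pos: [0.5215, -0.0907, 0.0961]
orientation: [3.141, 0.0, 1.622]
contact_force: [0.8, 0.1, 0.4]
finger_gap: 0.0847
t 13.55 pos [ 0.5215 -0.0907  0.0961] ori [3.1413e+00 2.0000e-04 1.6224e+00] gap 0.0847 F [0.8 0.1 0.4] j [-0.26  0.44  0.44  1.99 -0.26  0.77  0.38]
shift now-axes cm [0.02 0.07 3.66] | target-axes [0.02 0.07 3.66] | turn [0.0003 0.0002 0.0004]
```

```bash
python3 -m crank '[[[0,0,0],[0,0.07,1],8.5],[[0,0,0],[0,0,1],8.5],[[0,0,0],[0,0,0.8],8.5],[[0,0,0],[0,0,0],8.5],[[0,0,0],[0,0,0],8.5]]'
python3 go.py .5222 -.0905 .0595 1.622
python3 - <<'E'
from h import *
for n in("side",):
    d=snapshot(n);np.savez(n+"9.npz",**d)
    crop(d,n+"9.png",*(320,230,420,310),7)
E
```

```text
t: 14.05
ee_pos: [0.5223, -0.0907, 0.0653]
orientation: [-3.142, 0.0, 1.622]
contact_force: [-0.2, -0.5, -0.1]
finger_gap: 0.085
t 14.05 pos [ 0.5223 -0.0907  0.0653] ori [-3.1416e+00  3.0000e-04  1.6223e+00] gap 0.085 F [-0.2 -0.5 -0.1] j [-0.24  0.49  0.42  2.   -0.3   0.71  0.41]
shift now-axes cm [ 0.02 -0.01  0.58] | target-axes [ 0.02 -0.01  0.58] | turn [-0.      0.0003  0.0003]
```

View pics/side9.png

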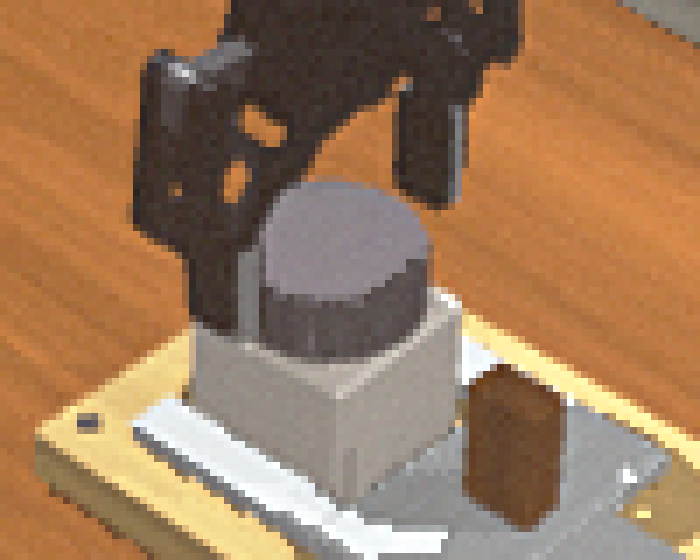

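The fingers straddle the cap. Go down a little more and close.

```bash
python3 -m crank '[[[0,0,0],[0,0,0.5],8.5],[[0,0,0],[0,0,0],8],[[0,0,0],[0,0,0],7],[[0,0,0],[0,0,0],6],[[0,0,0],[0,0,0],5.5],[[0,0,0],[0,0,0],5],[[0,0,0],[0,0,0],5],[[0,0,0],[0,0,0],5]]' 60
python3 go.py .5222 -.0905 .0595 1.622
python3 - <<'E'
from h import *
for n in("side",):
    d=snapshot(n);np.savez(n+"10.npz",**d)
    crop(d,n+"10.png",*(320,230,420,310),7)
E
```

```text
t: 14.9
ee_pos: [0.5228, -0.0907, 0.0613]
orientation: [3.14, -0.0, 1.622]
contact_force: [0.2, -0.1, -1.1]
finger_gap: 0.0594
t 14.9 pos [ 0.5228 -0.0907  0.0613] ori [ 3.1399 -0.      1.6225] gap 0.0594 F [ 0.2 -0.1 -1.1] j [-0.24  0.49  0.41  2.01 -0.3   0.7   0.41]
shift now-axes cm [ 0.02 -0.06  0.18] | target-axes [ 0.02 -0.06  0.18] | turn [ 0.0017 -0.      0.0005]
```

View pics/side10.png

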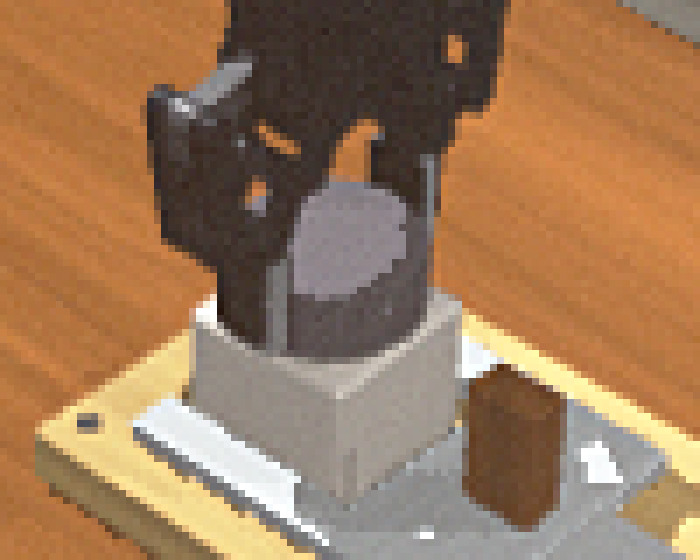

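The cap is gripped (gap 59.4 mm) and the finger tips sit above the shoulder. Start turning anticlockwise, with negative tool z.

```bash
python3 -m crank '[[[0,0,0],[0,0,0],5],[[0,0,0],[0,0,0],5],[[0,0,-0.08],[0,0,0],5],[[0,0,-0.08],[0,0,0],5],[[0,0,-0.08],[0,0,0],5],[[0,0,-0.08],[0,0,0],5],[[0,0,0],[0,0,0],5]]' 110
python3 go.py .5228 -.0907 .0613 1.622
python3 -c "
from cell import read_state as r;s=r();print(s['wrist_torque'],s['orientation'])"
```

```text
t: 15.65
ee_pos: [0.5227, -0.0908, 0.0616]
orientation: [3.139, -0.0, 1.949]
contact_force: [-0.4, 0.1, 0.6]
finger_gap: 0.0584
t 15.65 pos [ 0.5227 -0.0908  0.0616] ori [ 3.1395e+00 -4.0000e-04  1.9485e+00] gap 0.0584 F [-0.4  0.1  0.6] j [-0.17  0.48  0.33  2.   -0.24  0.69  0.68]
shift now-axes cm [0.   0.02 0.03] | target-axes [0.01 0.01 0.03] | turn [ 0.0021 -0.0008  0.3265]
[ 0.0432734   0.21488378 -0.38145234] [ 3.13945515e+00 -4.08687747e-04  1.94851201e+00]
```

```bash
python3 -m crank '[[[0.002,0,-0.08],[0,0,0],5],[[0,0,-0.08],[0,0,0],5],[[0,0,-0.08],[0,0,0],5],[[0,0,-0.08],[0,0,0],5],[[0,0,-0.08],[0,0,0],5],[[0,0,-0.08],[0,0,0],5],[[0,0,0],[0,0,0],5]]'
python3 go.py .5228 -.0907 .0613 1.622
python3 - <<'E'
from h import *
s=read_state();print(s['wrist_torque'])
for n in("side","top"):
    d=snapshot(n);np.savez(n+"11.npz",**d)
    crop(d,n+"11.png",*((310,230,470,350) if n=="side" else (320,190,440,280)),*((5,) if n=="side" else (6,)))
E
```

```text
t: 16.35
ee_pos: [0.5226, -0.0907, 0.0615]
orientation: [3.14, -0.002, 2.421]
contact_force: [-0.7, 0.6, 2.0]
finger_gap: 0.0583
t 16.35 pos [ 0.5226 -0.0907  0.0615] ori [ 3.1396e+00 -1.6000e-03  2.4211e+00] gap 0.0583 F [-0.7  0.6  2. ] j [-0.07  0.47  0.2   1.99 -0.15  0.69  1.07]
shift now-axes cm [-0.01  0.02  0.02] | target-axes [0.   0.02 0.02] | turn [ 0.0012 -0.0023  0.7991]
[ 0.10021693  0.16762187 -0.29788419]
```

View pics/side11.png

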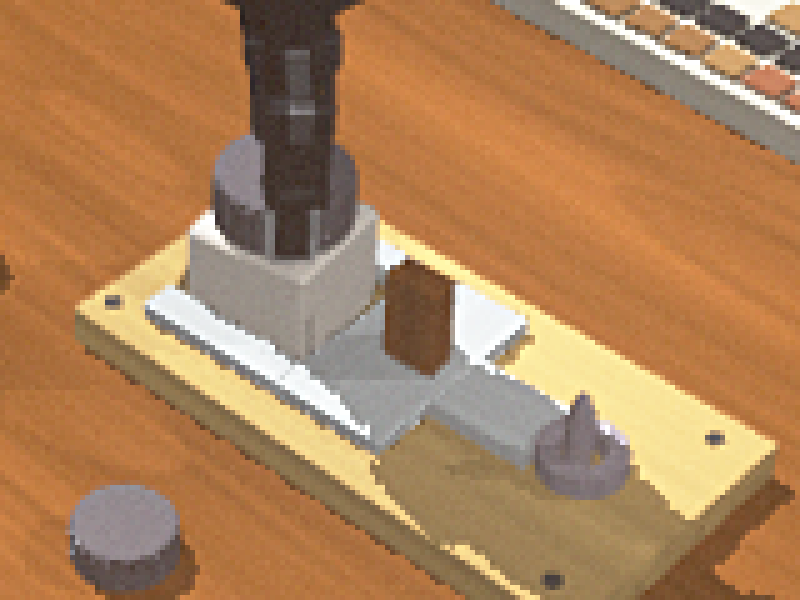

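View pics/top11.png

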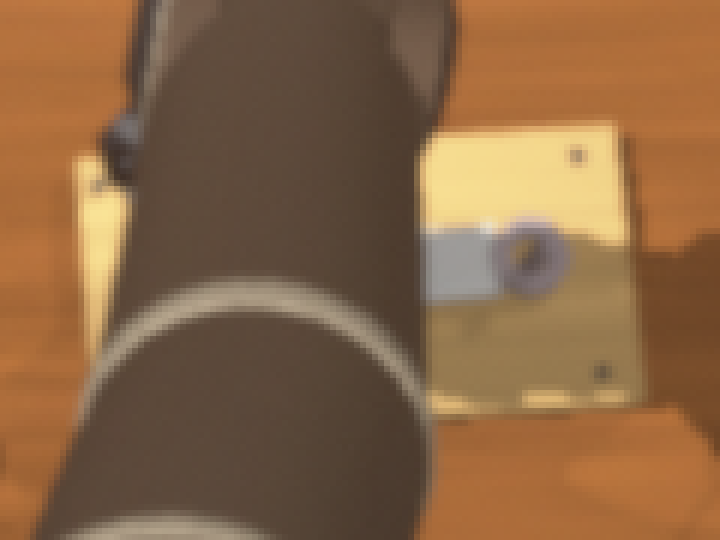

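The jar has turned only slightly: its near edge moved from crop (297,360) to (308,357), about 0.09 rad. The brace is unmoved. Keep turning, in smaller steps towards the end.

```bash
python3 -m crank '[[[0.001,-0.002,-0.08],[0,0,0],5],[[0,0,-0.08],[0,0,0],5],[[0,0,-0.08],[0,0,0],5],[[0,0,-0.06],[0,0,0],5],[[0,0,0],[0,0,0],5]]'
python3 go.py .5228 -.0907 .0613 1.622
python3 -c "
from cell import read_state as r;s=r();print(s['wrist_torque'])"
python3 -m crank '[[[0,0,-0.06],[0,0,0],5],[[0,0,-0.04],[0,0,0],5],[[0,0,0],[0,0,0],5]]'
python3 go.py .5228 -.0907 .0613 1.622
python3 -c "
from cell import read_state as r;s=r();print(s['wrist_torque'])"
```

```text
t: 16.95
ee_pos: [0.5225, -0.0907, 0.0615]
orientation: [3.141, 0.0, 2.712]
contact_force: [-0.7, 0.8, 2.2]
finger_gap: 0.0581
t 16.95 pos [ 0.5225 -0.0907  0.0615] ori [3.1408e+00 4.0000e-04 2.7116e+00] gap 0.0581 F [-0.7  0.8  2.2] j [-0.02  0.47  0.13  1.99 -0.09  0.69  1.31]
shift now-axes cm [-0.03  0.01  0.02] | target-axes [-0.    0.03  0.02] | turn [ 9.0000e-04 -1.0000e-04  1.0896e+00]
[ 0.13101673  0.14583294 -0.33477734]
t: 17.25
ee_pos: [0.5225, -0.0907, 0.0615]
orientation: [3.141, 0.0, 2.805]
contact_force: [0.7, 0.1, 1.2]
finger_gap: 0.0583
t 17.25 pos [ 0.5225 -0.0907  0.0615] ori [3.1408e+00 2.0000e-04 2.8047e+00] gap 0.0583 F [0.7 0.1 1.2] j [ 0.    0.47  0.1   1.99 -0.07  0.69  1.38]
shift now-axes cm [-0.03  0.01  0.02] | target-axes [-0.    0.03  0.02] | turn [ 9.0000e-04 -3.0000e-04  1.1827e+00]
[ 0.07512782  0.13798967 -0.42453873]
```

Gripper turn is 1.18. Next I'll compare the jar's angle with the earlier side view, in one image.

```bash
python3 -m crank '[[[0,0,-0.05],[0,0,0],5],[[0,0,-0.05],[0,0,0],5],[[0,0,0],[0,0,0],5]]'
python3 go.py .5228 -.0907 .0613 1.622
python3 - <<'E'
from h import *
s=read_state();print(s['wrist_torque'])
d=snapshot("side");np.savez("side12.npz",**d);o=dict(np.load("side7.npz"))
k=6;f=lambda d:cv2.resize(d["color"][255:310,342:402,::-1],None,fx=k,fy=k,interpolation=cv2.INTER_NEAREST)
cv2.imwrite("pics/cmp12.png",np.hstack([f(o),f(d)]))
E
```

```text
t: 17.55
ee_pos: [0.5225, -0.0907, 0.0616]
orientation: [3.141, 0.0, 2.9]
contact_force: [-0.5, 0.2, 1.8]
finger_gap: 0.0583
t 17.55 pos [ 0.5225 -0.0907  0.0616] ori [3.1407e+00 2.0000e-04 2.8996e+00] gap 0.0583 F [-0.5  0.2  1.8] j [ 0.02  0.47  0.08  1.99 -0.06  0.69  1.46]
shift now-axes cm [-0.03  0.    0.03] | target-axes [-0.01  0.03  0.03] | turn [ 9.0000e-04 -4.0000e-04  1.2776e+00]
[ 0.11583567  0.11749489 -0.37173037]
```

View pics/cmp12.png

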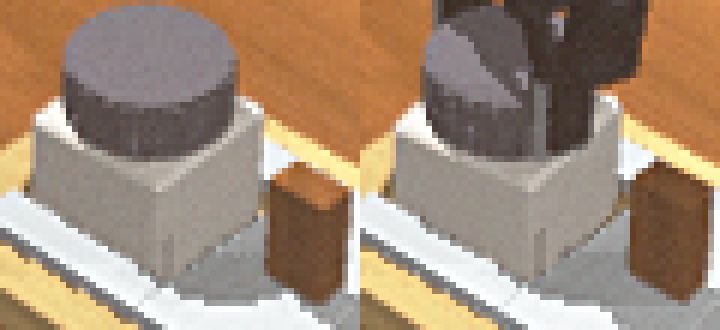

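The jar's near corner moved about 1.3 px, roughly 0.07 rad, so the thread reads about 1.2, past 1.05. Now a gentle test lift of a few mm.

```bash
python3 -m crank '[[[0,0,0],[0,0,-0.3],5],[[0,0,0],[0,0,-0.25],5],[[0,0,0],[0,0,0],5],[[0,0,0],[0,0,0],5]]'
python3 go.py .5225 -.0907 .0613 2.9
python3 - <<'E'
from h import *
d=snapshot("side");np.savez("side13.npz",**d);o=dict(np.load("side12.npz"))
k=6;f=lambda d:cv2.resize(d["color"][255:310,342:402,::-1],None,fx=k,fy=k,interpolation=cv2.INTER_NEAREST)
cv2.imwrite("pics/cmp13.png",np.hstack([f(o),f(d)]))
E
```

```text
t: 18.0
ee_pos: [0.5219, -0.0907, 0.0667]
orientation: [-3.141, -0.001, 2.896]
contact_force: [0.3, -0.4, -0.3]
finger_gap: 0.0582
t 18.0 pos [ 0.5219 -0.0907  0.0667] ori [-3.1413e+00 -1.1000e-03  2.8958e+00] gap 0.0582 F [ 0.3 -0.4 -0.3] j [ 0.02  0.46  0.08  1.99 -0.05  0.7   1.46]
shift now-axes cm [-0.06  0.01  0.54] | target-axes [-0.06  0.01  0.54] | turn [-0.0003 -0.0011 -0.0042]
```

View pics/cmp13.png

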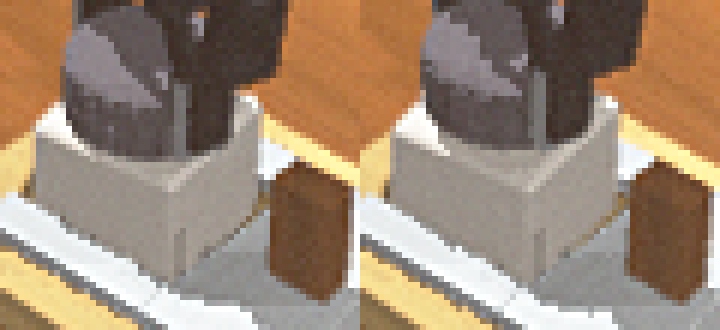

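The cap rises alone: the vertical force is about 0 and the jar hasn't moved. Lift straight up to about 2 cm clear.

```bash
python3 -m crank '[[[0,0,0],[0.05,0,-0.5],5],[[0,0,0],[0,0,-0.5],5],[[0,0,0],[0,0,-0.5],5],[[0,0,0],[0,0,0],5]]'
python3 go.py .5223 -.0907 .103 2.896
python3 -m crank '[[[0,0,0],[0,0,-0.5],5],[[0,0,0],[0,0,-0.5],5],[[0,0,0],[0,0,-0.5],5],[[0,0,0],[0,0,-0.4],5],[[0,0,0],[0,0,0],5],[[0,0,0],[0,0,0],5]]'
python3 go.py .5223 -.0907 .103 2.896
python3 - <<'E'
from h import *
for n in("side","top"):
    d=snapshot(n);np.savez(n+"14.npz",**d)
    crop(d,n+"14.png",310,(200 if n=="side" else 190),470,350 if n=="side" else 290,4)
E
```

```text
t: 18.45
ee_pos: [0.5221, -0.0904, 0.0835]
orientation: [-3.142, 0.0, 2.896]
contact_force: [0.4, 0.4, -0.4]
finger_gap: 0.0583
t 18.45 pos [ 0.5221 -0.0904  0.0835] ori [-3.1416e+00  2.0000e-04  2.8960e+00] gap 0.0583 F [ 0.4  0.4 -0.4] j [ 0.01  0.43  0.08  1.98 -0.05  0.74  1.45]
shift now-axes cm [-0.03 -0.02 -1.95] | target-axes [-0.03 -0.02 -1.95] | turn [-0.      0.0002  0.    ]
t: 19.05
ee_pos: [0.5222, -0.0905, 0.1048]
orientation: [3.141, 0.001, 2.896]
contact_force: [0.7, -0.1, -0.1]
finger_gap: 0.0584
t 19.05 pos [ 0.5222 -0.0905  0.1048] ori [3.1414e+00 1.1000e-03 2.8960e+00] gap 0.0584 F [ 0.7 -0.1 -0.1] j [ 0.01  0.4   0.09  1.96 -0.05  0.78  1.45]
shift now-axes cm [-0.01 -0.02  0.18] | target-axes [-0.01 -0.02  0.18] | turn [ 0.0002  0.0011 -0.    ]
```

View pics/side14.png

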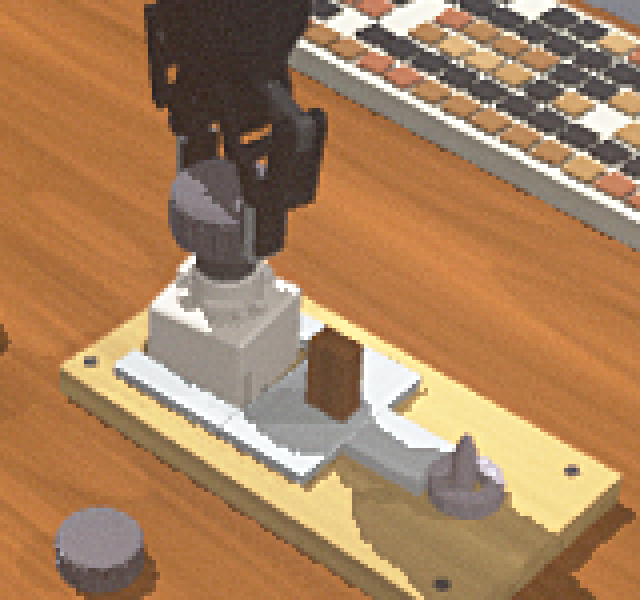

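View pics/top14.png

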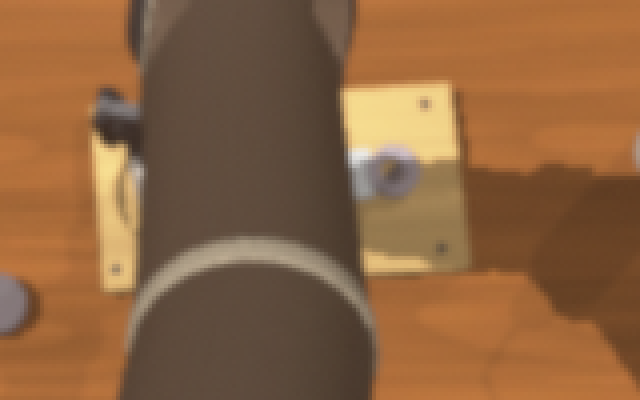

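The cap (crop 205,215) is held level above the bare neck, the jar stands in its pocket, and the brace is still on the post. Settle and hand in.

```bash
python3 -m crank '[[[0,0,0],[0,0,0],5],[[0,0,0],[0,0,0],5],[[0,0,0],[0,0,0],5],[[0,0,0],[0,0,0],5],[[0,0,0],[0,0,0],5]]'
python3 -c "
from cell import read_state as r,hand_in;s=r();print(s['qd'].round(4),s['ee_pos'],s['contact_force'],s['finger_gap']);print(hand_in())"
```

```text
t: 19.65
ee_pos: [0.5217, -0.0904, 0.1038]
orientation: [-3.141, -0.0, 2.896]
contact_force: [-0.5, 0.0, -1.0]
finger_gap: 0.0586
[-0.001   0.0006 -0.0004 -0.0005  0.0012 -0.0002  0.    ] [ 0.52174254 -0.09042814  0.10383347] [-0.53119911  0.03322264 -1.03646845] 0.05861112056093473
the job is handed in; nothing more can be done
None
```

I hung the brace on the post with its fork astride the jar and unscrewed the large cap anticlockwise. The gripper turned about 1.28 rad. I then lifted the cap straight up and handed in at 19.7 s with it still held; no verdict was reported.

**Last checks:**
- **Brace:** the images show it flat on the board, with its eye around the post.
- **Jar:** it is standing in its pocket and turned only slightly, by about 0.07 rad.
- **Cap:** it came off with no jar weight on the wrist and is gripped at a 58.6 mm gap. By dead reckoning from the tool height, the rim is about 2.2 cm above the mouth, and the arm was at rest.
- **Thread:** I estimated about 1.2 rad from the gripper's turn minus the jar's turn; it was not read directly.

**Disagreements and slips:**
- The two cameras disagreed by about 4 mm in x, so I used their average; the fit went in without contact.
- One small sideways correction above the cap was typed with the wrong sign. I fixed it before descending, and nothing was touched.
- The wrist torque did not drop clearly when the thread let go, so I confirmed the release with a 5 mm test lift.

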